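Turn the desk's water tumblers upside down to drain

ROBOT

A 7-joint arm with a two-finger parallel gripper is mounted at the origin on the work surface. World frame = base frame: x ahead of the robot, y to its left, z up, the work surface at z = 0. Lengths are in m, angles in rad, forces in N, time in s.
With the tool pointing down it reaches from about 0.425 to 0.875 m from the base axis. Payload 4.7 kg.
Tool frame: the origin (TCP) lies at the very end of the fingers, on their centre line; the grasp point (between the pads) lies 19 mm behind it; z points along the fingers, y is the line along which they close (so a half turn about z gives the same grasp; the last joint's range is limited). The gripper opens to 87 mm and grips with 3 to 60 N. Pads are 19 mm wide; open, the fingers measure 117 mm over their backs; the gripper's body (75 mm by 190 mm) begins 51 mm behind the grasp point.
Start: joints at [1.318, 0.321, -0.07, 1.45, 0.023, 1.371, -0.057], TCP at [0.171, -0.627, 0.223] pointing down, gripper open.
Joint ranges: [-2.86, 2.86], [-0.3, 2.09], [-1.38, 1.24], [0.06, 2.45], [-1.56, 4.7], [0.09, 2.05], [-2.69, 2.69]. Speed limits (rad/s): [2.57, 2.57, 3.14, 3.14, 3.14, 3.14, 3.14].

INTERFACE

Orientations are given as a rotation vector (axis times angle).
In Python, from bench import ctrl, imaging, ticket gives the robot as it stands.
- The arm moves only by the tool jog_arm, never from a script. Its argument "rows" is text: rows parted by semicolons, each of 7 numbers parted by spaces: the shift along the tool's x, y, z in cm, then the turn, a rotation vector about the tool's x, y, z in rad, then the closure, from -1 (fully open) to 1 (shut), so that 0 is half open. A call has 1 to 5 rows; each row shifts and turns the commanded pose from where the row before left it, along the tool's axes as they then stand; what a row does not reach is not made up. A row lasts 1/8 s, in which the tool goes at most 62.5 mm and 10.7 degrees, less where a joint would pass 70% of its speed; a pose out of reach is approached as far as the arm can. A call with a gripper value outside its range is refused whole. The fingers move at their own pace and stop on an object; "force" is the grip in N (left out, the last holds). Time passes only in rows, so rows that do not move let the fingers close. It gives the time, the measured TCP pose, the force, the opening and the grip force at its end, in the units of the state.
- ctrl.get_state(): the state, without advancing time (a new reading comes with each control period).
- imaging.get_image(name): name is "side" or "top" or "wrist"; returns a dict with "img" (480x640x3 uint8, blue, green, red), "vertical_fov" (degrees; the focal length in pixels is half the picture's height over the tangent of half this angle, whatever the lens; pixels are square), "cx", "cy" (the principal point, pixels), "k1" (the pictures are not rectified: a ray, as slopes to the right and down, at radius r is drawn at 1 + k1 r^2 times it, then the intrinsics apply), "origin" and "orientation" of the camera in the world. Camera axes: x right, y down, z forward; pixel columns grow to the right and rows downward; lengths in m; the calibration is good to about 2 mm. A picture is of the moment at which its call begins. There is no depth.
- ticket.close_job(): hands the job in; it is judged then, once.
The state is a dict: "time": time; "joint_positions": joint angles; "qd": joint speeds; "joint_torque": joint torques, N m; "position": TCP position; "tool_rot": TCP orientation; "ft_force": force on the tool from outside, world axes, zero at the start; "torque": the same for the moment, N m; "grip_width": opening from 0.0 (shut) to 1.0 (fully open); "grip_force": force on a finger pad.
Only numpy, scipy, OpenCV 4.12 (cv2) and the standard library are available. Lean on these libraries where they do the work, as an engineer would, in place of code of your own. Each camera call takes 0.05 s, during which the arm holds its last target. There are 200 camera calls.

TASK

Turn both square tumblers, the upright tall one and the short one lying on its side, upside down and stand them, mouth down, on the cork mat beside the carafe to drain. They must stand flat, not touching each other or the carafe. They are stoneware, so do not drop them, and do not shove or knock over the carafe, mug, stapler or paperweight.

Things in the scene. Friction and masses are not known exactly. Their poses are not given: they have to be found in the camera images.
- tall_center (a point): Centre of the tall tumbler: white stoneware, square, 50 x 50 mm outside and 120 mm high, walls and floor 5 mm, about 0.28 kg, open at one end. This point lies on its axis, half-way up; its z axis points from the closed end to the mouth (up at the start), x and y are square to the side faces. It starts upright on the leather pad, at any yaw, and lies steadily on a side face if put down so.
- short_center (a point): Centre of the short tumbler: white stoneware, square, 58 x 58 mm outside and 86 mm high, walls and floor 5 mm, about 0.25 kg, open at one end. This point lies on its axis, half-way between its ends; its z axis points from the closed end to the mouth, x and y are square to the side faces. It starts lying on a side face on the pad, its closed end turned roughly towards the robot (within about 60 degrees).
- mat: Cork mat, 260 mm (its x) by 320 mm (its y), 3 mm thick, fixed on the desk to the left or right. Origin at the centre of its underside, z up. The carafe stands on its far half.
- pad: Brown leather desk pad, 280 mm (its x) by 340 mm (its y), 3 mm thick, fixed on the desk on the other side. Origin at the centre of its underside, z up. The tumblers and the mug stand on it.
- carafe_center (a point): Centre (half-way up) of the white stoneware carafe on the mat: round, 92 mm in diameter, narrowing to a neck, 195 mm high. z along its axis.
- mug_center (a point): Centre (half-way up) of the white mug on the pad: 80 mm in diameter, 92 mm high, z along its axis, with a handle at its +y side that reaches about 75 mm from the axis.
- stapler_center (a point): Centre of the black stapler on the desk, near the robot on its left: 135 mm (its x) by 38 mm (its y), 48 mm high.
- paperweight_center (a point): Centre (half-way up) of the domed brass paperweight on the desk, between pad and mat: 70 mm in diameter, 40 mm high.
- case_center (a point): Centre of the black spectacle case on the desk, near the robot on its right: 160 mm (its x) by 60 mm (its y), 38 mm high.
- table: The wooden desk, top at z = 0. Fixed drawer chests 220 mm high stand in its far corners (over 0.71 m ahead, 0.50 m or more to either side); between them, over 0.71 m ahead of the robot, books, a clock and an ink jar, up to 80 mm high. Far right, a lamp whose shade hangs 0.43 m above the desk, 0.55 m or more to the right; far left, a letter tray.

How it is judged:
By the outcome, as a careful person would: the job done as asked, in the order asked, and still so for the second after the job is handed in, with the robot touching nothing.
It also fails if it takes over 72 s, if anything falls off the work surface, if the arm or the gripper's body presses on something with over 40 N, if the wrist force passes 120 N, or if a joint passes its speed limit or range.

## Working session

There is one attempt and no reset: what is moved stays moved. The work goes in short steps, Python scripts to look and compute and a tool call to move; the robot and the scene stay as the last step left them, time stands still between calls to the robot, and variables do not carry over. Pictures are saved under pics/ and viewed, at most 10 in all, crops included, and the job is handed in when it is done.

Besides the shell and the picture viewer there is one more tool, called after ">>>" as name(argument=value, ...) on one line, values as JSON. jog_arm: Moves the arm, as the interface text tells. Its arguments: {"type":"object","properties":{"rows":{"type":"string"},"force":{"type":"number"}},"required":["rows"]}

```bash
ls; mkdir -p pics; python3 - <<'E'
from bench import ctrl, imaging
import cv2
s=ctrl.get_state(); print({k:s[k] for k in('time','position','tool_rot','grip_width','ft_force')})
for n in('top','side'):
    d=imaging.get_image(n); cv2.imwrite(f'pics/{n}0.png',d['img']); print(n,{k:v for k,v in d.items() if k!='img'})
E
```

```text
pics
{'time': 0.0, 'position': array([ 0.17116629, -0.62648682,  0.22148257]), 'tool_rot': array([-3.11182116e+00, -4.17718905e-01,  6.04801069e-04]), 'grip_width': 0.9970864200230177, 'ft_force': array([ 0.34809435, -0.29537036,  0.28093544])}
top {'vertical_fov': 46.61447641000214, 'cx': 318.5196280163445, 'cy': 248.5813953386979, 'k1': -0.07638812155605369, 'origin': array([ 2.55181151e-01, -6.30172823e-04,  1.28603372e+00]), 'orientation': array([-2.16187812,  2.10697051, -0.20013014])}
side {'vertical_fov': 42.010759771588575, 'cx': 325.6807956408602, 'cy': 241.21994042958417, 'k1': -0.006675623591869722, 'origin': array([0.02708986, 1.22640641, 0.86874366]), 'orientation': array([-0.44038312,  2.54762   , -1.47513354])}
```

View pics/top0.png

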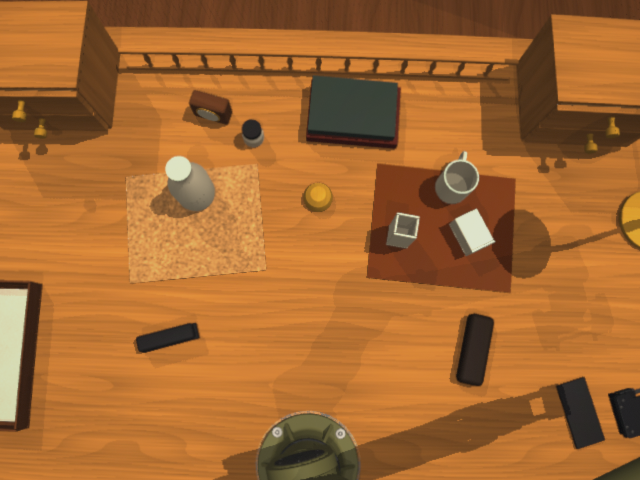

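View pics/side0.png

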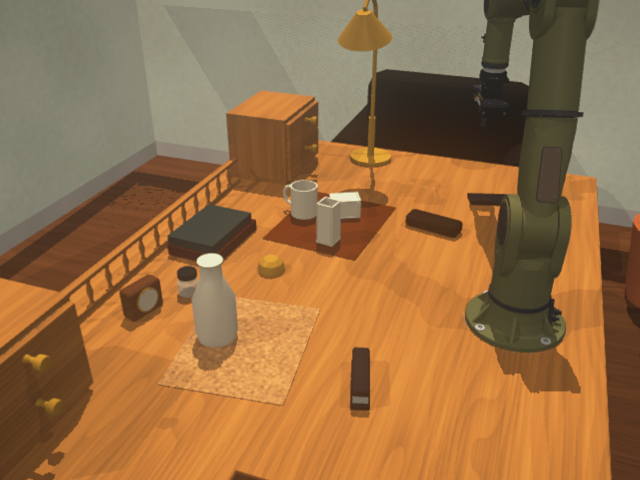

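The top view shows the mat at about (195,222) with the carafe on it. The pad is at about (442,228), with the tall tumbler's rim at (406,225), the short one at (473,231) and the mug at (460,182). The side view agrees: the tall tumbler is at (328,222) and the short one at (345,205).

```bash
cat > h.py <<'E'
import numpy as np, cv2
from scipy.spatial.transform import Rotation as R
from bench import ctrl, imaging
def K(d):
    f=240/np.tan(np.radians(d['vertical_fov'])/2); return np.array([[f,0,d['cx']],[0,f,d['cy']],[0,0,1.]])
def plane(d,uv,z):
    uv=np.array(uv,float).reshape(-1,1,2)
    # drawn = ray*(1+k1 r^2) = OpenCV's radial model
    n=cv2.undistortPointsIter(uv,K(d),np.array([d['k1'],0,0,0.]),None,None,(3,50,1e-10))[:,0]
    v=np.c_[n,np.ones(len(n))]@R.from_rotvec(d['orientation']).as_matrix().T
    o=d['origin']; return (o+v*((z-o[2])/v[:,2])[:,None])[:,:2]
def proj(d,P):
    r=R.from_rotvec(d['orientation']).inv(); 
    return cv2.projectPoints(np.array(P,float).reshape(-1,1,3),r.as_rotvec(),-r.apply(d['origin']),K(d),np.array([d['k1'],0,0,0.]))[0][:,0]
E
python3 - <<'E'
from h import *
d=imaging.get_image('top'); im=d['img']
hsv=cv2.cvtColor(im,cv2.COLOR_BGR2HSV)
m=((hsv[...,1]<60)&(hsv[...,2]>60)).astype(np.uint8)
cs,_=cv2.findContours(m,cv2.RETR_EXTERNAL,cv2.CHAIN_APPROX_NONE)
for c in cs:
    a=cv2.contourArea(c); x,y,w,h=cv2.boundingRect(c)
    if a>200 and 140<y<260: print(a,(x,y,w,h),cv2.approxPolyDP(c,3,True)[:,0].tolist())
print('paper',plane(d,[318,197],.03),'carafe top',plane(d,[179,169],.195))
print('mat',plane(d,[[126,178],[258,166],[266,270],[131,283]],.003).round(3).tolist())
print('pad',plane(d,[[376,164],[516,179],[511,292],[367,278]],.003).round(3).tolist())
print('stap/case',plane(d,[[168,338],[475,350]],.04).round(3).tolist(),'mug',plane(d,[461,177],.095))
w=im[150:280,370:530]; cv2.imwrite('pics/crop1.png',cv2.resize(w,None,fx=5,fy=4.6,interpolation=cv2.INTER_CUBIC)[:, :800])
E
```

```text
477.5 (393, 213, 26, 26) [[398, 213], [393, 233], [414, 238], [418, 217]]
884.0 (456, 209, 39, 44) [[476, 209], [456, 218], [472, 252], [494, 241]]
471.0 (166, 157, 26, 25) [[174, 157], [167, 163], [166, 172], [171, 179], [182, 181], [191, 166], [186, 159]]
927.0 (443, 152, 36, 43) [[465, 152], [463, 159], [450, 163], [443, 173], [447, 187], [458, 194], [468, 193], [478, 180], [476, 169], [465, 160]]
paper [[ 0.60036163 -0.00789494]] carafe top [[0.60678464 0.27902531]]
mat [[0.643, 0.455], [0.681, 0.138], [0.429, 0.108], [0.39, 0.421]]
pad [[0.694, -0.146], [0.668, -0.488], [0.392, -0.465], [0.417, -0.127]]
stap/case [[0.266, 0.317], [0.257, -0.366]] mug [[ 0.63858841 -0.3272621 ]]
```

View pics/crop1.png

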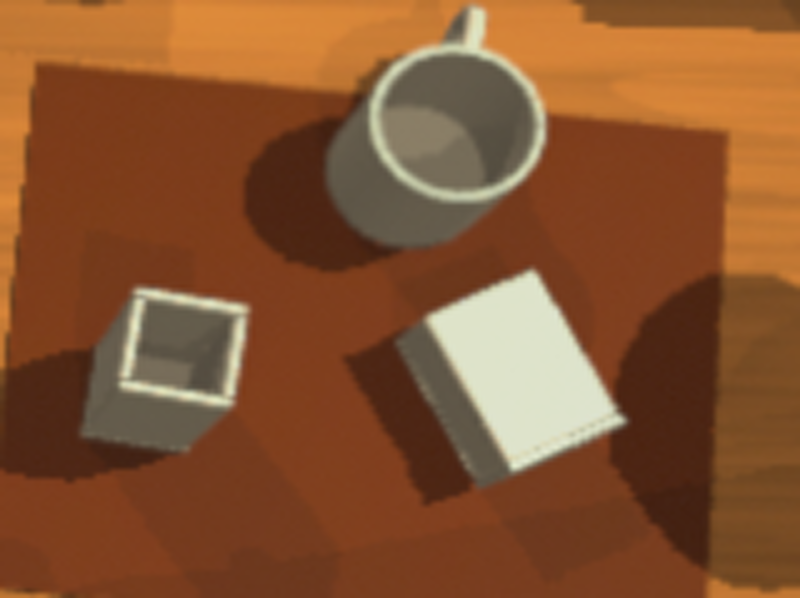

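The crop gives the tall tumbler's rim corners, and the short tumbler's top face with its closed end at the lower right. Next I'll compute their poses.

```bash
python3 - <<'E'
from h import *
d=imaging.get_image('top')
for n,z,uv in (('tall',.123,[[397,213],[419.5,216.7],[416.8,237.5],[394,233.5]]),('short',.061,[[455.4,219.6],[477,208.7],[495,241.7],[472.4,252.6]])):
    p=plane(d,uv,z); e=np.roll(p,-1,0)-p
    print(n,p.mean(0).round(4),'edges',np.linalg.norm(e,axis=1).round(4),'ang',np.degrees(np.arctan2(e[:,1],e[:,0])).round(1))
# carafe axis: top point at z .195, leaning check
E
```

```text
tall [ 0.518  -0.1994] edges [0.0492 0.0463 0.0495 0.0457] ang [-97.9 172.3  81.5  -8.2]
short [ 0.524  -0.3657] edges [0.0574 0.0854 0.0589 0.0839] ang [ -61.8 -152.5  116.7   26.4]
```

>>> jog_arm(rows="0 0 -4 0 0 0 -1; 0 0 -4 0 0 0 -1; 0 0 0 0 0 0.18 -1; 0 0 0 0 0 0 -1", force=25)

```text
time: 0.7
position: [0.1714, -0.627, 0.3027]
tool_rot: [3.138, 0.139, -0.0]
ft_force: [0.0, -0.2, -1.1]
grip_width: 1.001
grip_force: 0.0
```

>>> jog_arm(rows="2.7 -4.6 -0.5 0 0 0 -1; 2.7 -4.6 -0.5 0 0 0 -1; 2.7 -4.6 -0.5 0 0 0 -1; 2.7 -4.6 -0.5 0 0 0 -1; 2.7 -4.6 -0.5 0 0 0 -1")

```text
time: 1.32
position: [0.2862, -0.3841, 0.3268]
tool_rot: [-3.137, -0.142, 0.002]
ft_force: [0.9, 0.6, 0.1]
grip_width: 1.003
grip_force: 0.0
```

```bash
cat > log.py <<'E'
import json,sys
from bench import ctrl
s=ctrl.get_state()
open('log.jsonl','a').write(json.dumps([list(map(float,s[k])) for k in('joint_positions','position','tool_rot')])+'\n')
print([s['joint_positions'].round(3).tolist(),s['position'].round(4).tolist(),s['tool_rot'].round(3).tolist()])
E
python3 log.py
```

```text
[[1.102, -0.066, -0.214, 1.676, -0.014, 1.531, -0.591], [0.2862, -0.3841, 0.3268], [-3.137, -0.142, 0.002]]
```

>>> jog_arm(rows="2.7 -4.6 -0.5 0 0 0 -1; 2.7 -4.6 -0.5 0 0 0 -1; 2.7 -4.6 -0.5 0 0 0 -1; 2.7 -4.6 -0.5 0 0 0 -1; 2.7 -4.6 -0.5 0 0 0 -1")

```text
time: 1.95
position: [0.4005, -0.1435, 0.3519]
tool_rot: [3.138, 0.142, -0.002]
ft_force: [1.0, -0.9, -1.3]
grip_width: 1.0
grip_force: 0.0
```

```bash
python3 log.py
```

```text
[[0.902, -0.197, -0.517, 1.721, -0.096, 1.594, -1.089], [0.4005, -0.1435, 0.3519], [3.138, 0.142, -0.002]]
```

>>> jog_arm(rows="0 0 0 0.18 0 0 -1; 0 0 0 0.18 0 0 -1; 0 0 0 0.18 0 0 -1")

```text
time: 2.33
position: [0.4005, -0.1454, 0.3527]
tool_rot: [-2.594, -0.118, 0.03]
ft_force: [-0.0, 0.3, -0.8]
grip_width: 1.002
grip_force: 0.0
```

```bash
python3 log.py
```

```text
[[0.977, 0.066, -0.366, 1.603, -0.4, 1.824, -0.905], [0.4005, -0.1454, 0.3527], [-2.594, -0.118, 0.03]]
```

```bash
cat > fk.py <<'E'
import numpy as np, json, itertools
from scipy.spatial.transform import Rotation as R
from scipy.optimize import least_squares
def rots(q,s):
    r=R.identity(); out=[]
    for i,a in enumerate(q):
        r=r*R.from_euler('z' if i%2==0 else 'y',s[i]*a); out.append(r)
    return out
if __name__=='__main__':
    D=[json.loads(l) for l in open('log.jsonl')]
    D.append([[1.318,.321,-.07,1.45,.023,1.371,-.057],[0.17116629,-0.62648682,0.22148257],[-3.11182116e+00,-4.17718905e-01,6.04801069e-04]])
    best=[]
    for s in itertools.product([1,-1],repeat=7):
        if s[1]<0: continue
        f=lambda x:np.concatenate([(R.from_rotvec(d[2]).inv()*R.from_euler('z',x[0])*rots(d[0],s)[-1]*R.from_euler('z',x[1])).as_rotvec() for d in D])
        for x0 in itertools.product([0,1.57,3.14,-1.57],[0,1.57,3.14,-1.57]):
            o=least_squares(f,x0); best.append((o.cost,s,o.x.round(3).tolist()))
    best.sort(key=lambda b:b[0]); print(best[:4])
    _,s,x=best[0]
    A=[];b=[]
    for q,p,_ in D:
        r=rots(q,s); B=R.from_euler('z',x[0])
        c=[[0,0,1]]+[(B*r[i]).apply(v) for i,v in((1,[0,0,1]),(3,[0,0,1]),(5,[0,0,1]),(1,[1,0,0]),(3,[1,0,0]),(5,[1,0,0]))]
        A.append(np.array(c).T); b+=p
    A=np.vstack(A)
    for n in(4,7):
        l,res,rk,_=np.linalg.lstsq(A[:,:n],b,rcond=None); print(l.round(4),res,rk)
E
python3 fk.py
```

```text
[(np.float64(2.6903366308628653e-06), (-1, 1, -1, 1, -1, 1, -1), [6.283, 1.571]), (np.float64(2.690336630862869e-06), (-1, 1, -1, 1, -1, 1, -1), [0.0, 1.571]), (np.float64(2.6903366308628733e-06), (-1, 1, -1, 1, -1, 1, -1), [0.0, -4.712]), (np.float64(2.6903366308628826e-06), (-1, 1, -1, 1, -1, 1, -1), [0.0, 1.571])]
[0.2176 0.4618 0.5055 0.3303] [0.00226323] 4
[ 0.0431  0.2789  0.3761  0.3916  0.0927 -0.4107 -0.0222] [0.00058777] 7
```

>>> jog_arm(rows="0 0 0 0 0.18 0 -1; 0 0 0 0 0.18 0 -1; 0 0 0 0 0.18 0 -1; 0 0 0 0 0.18 0 -1")

```text
time: 2.82
position: [0.4035, -0.1518, 0.3506]
tool_rot: [-2.44, 0.142, -0.889]
ft_force: [-16.2, 16.3, 11.9]
grip_width: 1.0
grip_force: 0.0
```

```bash
python3 log.py
```

```text
[[1.18, -0.302, -0.148, 2.085, -0.917, 1.509, -0.51], [0.4035, -0.1518, 0.3506], [-2.44, 0.142, -0.889]]
```

>>> jog_arm(rows="0 0 0 0 -0.18 0 -1; 0 0 0 0 -0.18 0 -1; 0 0 0 0 -0.18 0 -1; 0 0 0 0 -0.18 0 -1")

```text
time: 3.32
position: [0.4037, -0.1524, 0.3509]
tool_rot: [-2.595, -0.124, 0.04]
ft_force: [0.1, 0.2, -0.7]
grip_width: 0.997
grip_force: 0.0
```

>>> jog_arm(rows="0 0 0 -0.18 0 0 -1; 0 0 0 -0.18 0 0 -1; 0 0 0 -0.18 0 0 -1")

```text
time: 3.7
position: [0.4043, -0.1518, 0.3505]
tool_rot: [-3.138, -0.151, 0.002]
ft_force: [0.0, -0.1, -0.6]
grip_width: 1.003
grip_force: 0.0
```

>>> jog_arm(rows="3 0 0 0 0 -0.18 -1; 3 0 0 0 0 -0.05 -1; 2 1 0 0 0 0 -1; 2 1 0 0 0 0 -1; 2 0 0 0 0 0 -1")

```text
time: 4.32
position: [0.5261, -0.1416, 0.3495]
tool_rot: [-3.095, -0.507, 0.004]
ft_force: [-0.2, -1.2, 0.5]
grip_width: 0.999
grip_force: 0.0
```

```bash
python3 log.py; python3 - <<'E'
import json,itertools,numpy as np
from fk import *
D=[json.loads(l) for l in open('log.jsonl')]
D.append([[1.318,.321,-.07,1.45,.023,1.371,-.057],[0.17116629,-0.62648682,0.22148257],[-3.1118,-.41772,.0006]])
s=(-1,1,-1,1,-1,1,-1)
A=[];b=[]
for q,p,_ in D:
    r=rots(q,s)
    A.append(np.array([[0,0,1]]+[r[i].apply(v) for i,v in((1,[0,0,1]),(3,[0,0,1]),(5,[0,0,1]),(0,[1,0,0]),(1,[1,0,0]),(3,[1,0,0]),(5,[1,0,0]))]).T); b+=p
A=np.vstack(A)
for ex in ([],[4],[5],[6],[7],[4,7],[5,6],[5,7],[6,7],[4,5,6,7]):
    i=[0,1,2,3]+ex; l,res,*_=np.linalg.lstsq(A[:,i],b,rcond=None); print(ex,l.round(4),np.sqrt(res/len(b)))
E
```

```text
[[0.797, 0.106, -0.631, 1.477, 0.058, 1.583, -1.077], [0.5261, -0.1416, 0.3495], [-3.095, -0.507, 0.004]]
[] [0.2211 0.4654 0.5056 0.3361] [0.01277607]
[4] [0.2246 0.4683 0.461  0.3471 0.049 ] [0.0074211]
[5] [0.2197 0.468  0.4685 0.3413 0.0412] [0.00806666]
[6] [ 0.2141  0.4646  0.505   0.336  -0.0078] [0.01276743]
[7] [0.222  0.4645 0.5214 0.3361 0.0159] [0.01271617]
[4, 7] [0.2254 0.4675 0.4747 0.3471 0.0489 0.0138] [0.00734357]
[5, 6] [0.2237 0.4685 0.4688 0.3414 0.0413 0.0045] [0.00806219]
[5, 7] [ 0.2197  0.468   0.4677  0.3413  0.0413 -0.0008] [0.00806645]
[6, 7] [ 0.2154  0.4637  0.5207  0.336  -0.0074  0.0158] [0.01270831]
[4, 5, 6, 7] [0.2361 0.4693 0.4713 0.3462 0.0376 0.012  0.0135 0.0096] [0.00716027]
```

```bash
python3 - <<'E'
import json,itertools,numpy as np
from fk import *
D=[json.loads(l) for l in open('log.jsonl')]
D.append([[1.318,.321,-.07,1.45,.023,1.371,-.057],[0.17116629,-0.62648682,0.22148257],[-3.1118,-.41772,.0006]])
s=(-1,1,-1,1,-1,1,-1)
T=[(-1,'z'),(1,'z'),(3,'z'),(5,'z'),(0,'x'),(1,'x'),(2,'x'),(3,'x'),(4,'x'),(5,'x'),(0,'y'),(2,'y'),(4,'y'),(6,'x'),(6,'y'),(-1,'x'),(-1,'y')]
V=dict(x=[1,0,0],y=[0,1,0],z=[0,0,1]);A=[];b=[]
for q,p,_ in D:
    r=rots(q,s); A.append(np.array([V[v] if i<0 else r[i].apply(V[v]) for i,v in T]).T); b+=p
A=np.vstack(A);out=[]
for k in(1,2):
  for ex in itertools.combinations(range(4,len(T)),k):
    i=[0,1,2,3,*ex]; l,res,*_=np.linalg.lstsq(A[:,i],b,rcond=None); out.append((float(np.sqrt(np.sum((A[:,i]@l-b)**2)/len(b))),[T[j] for j in ex],l.round(4).tolist()))
out.sort(key=lambda o:o[0]); print(*out[:6],sep='\n')
i=[0,1,2,3,5];l=np.linalg.lstsq(A[:,i],b,rcond=None)[0];print((A[:,i]@l-b).reshape(-1,3).round(3))
E
```

```text
(0.00030443154556847844, [(0, 'y'), (2, 'y')], [0.2498, 0.4671, 0.5128, 0.3687, -0.015, -0.0115])
(0.0009689451013739683, [(2, 'y'), (-1, 'x')], [0.2505, 0.4668, 0.5132, 0.3691, -0.021, -0.0072])
(0.0010924068834944935, [(3, 'x'), (0, 'y')], [0.266, 0.4676, 0.5179, 0.3694, 0.0157, -0.027])
(0.0011147598946378635, [(0, 'y'), (-1, 'x')], [0.2495, 0.4671, 0.5134, 0.3681, -0.0311, 0.0063])
(0.0011723545250861469, [(2, 'y'), (6, 'y')], [0.2531, 0.4632, 0.5116, 0.3677, -0.0214, -0.0058])
(0.0012121949290006136, [(4, 'x'), (0, 'y')], [0.2518, 0.4672, 0.5168, 0.3595, 0.0109, -0.0273])
[[ 0.013  0.012  0.002]
 [ 0.     0.005  0.004]
 [ 0.007 -0.005 -0.004]
 [-0.     0.001  0.01 ]
 [-0.002 -0.    -0.006]
 [ 0.021  0.01  -0.005]]
```

```bash
cat > ik.py <<'E'
import numpy as np
from scipy.spatial.transform import Rotation as R
from scipy.optimize import least_squares
S=(-1,1,-1,1,-1,1,-1)
LO=np.array([-2.86,-.3,-1.38,.06,-1.56,.09,-2.69]);HI=np.array([2.86,2.09,1.24,2.45,4.7,2.05,2.69])
def fk(q,full=False):
    r=R.identity();F=[]
    for i,a in enumerate(q): r=r*R.from_euler('z' if i%2==0 else 'y',S[i]*a); F.append(r)
    sh=np.array([0,0,.2498])+F[0].apply([0,-.015,0]); el=sh+F[1].apply([0,0,.4671])+F[2].apply([0,-.0115,0])
    wr=el+F[3].apply([0,0,.5128]); t=wr+F[5].apply([0,0,.3687])
    return (sh,el,wr,t) if full else (t,r*R.from_euler('z',np.pi/2))
def rot(z,y):  # tool orientation from z and y directions
    z=np.array(z,float)/np.linalg.norm(z); y=np.array(y,float); y/=np.linalg.norm(y)
    return R.from_matrix(np.c_[np.cross(y,z),y,z])
def ik(p,r,q0,reg=0.01):
    def f(q):
        t,o=fk(q); return np.r_[(t-p)*10,(o.inv()*r).as_rotvec()*3,reg*(q-q0)]
    o=least_squares(f,np.clip(q0,LO+.05,HI-.05),bounds=(LO+.03,HI-.03))
    e=f(o.x); return o.x,np.linalg.norm(e[:6])
def seeds(n,rng=np.random.default_rng(0)): return LO+(HI-LO)*rng.random((n,7))
E
python3 - <<'E'
from ik import *
sd=seeds(14)
for name,sp in(('L',[.48,.36,.065]),('R',[.47,.19,.065])):
  for az in range(-180,180,30):
    d=np.array([np.cos(np.radians(az)),np.sin(np.radians(az)),0]); res=[]
    for sg in(1,-1):
        r=rot(d,np.cross([0,0,sg],d)); p=np.array(sp)+.019*d
        res.append([q for q,e in(ik(p,r,s,.001) for s in sd) if e<.02])
    msg=[]
    for a in res:
        if a:
            q=max(a,key=lambda q:min(np.minimum(q-LO,HI-q))); msg.append(q.round(2).tolist())
    print(name,az,[len(a) for a in res],msg)
E
```

```text
L -180 [0, 0] []
L -150 [0, 0] []
L -120 [0, 0] []
L -90 [0, 0] []
L -60 [8, 3] [[-1.58, 1.2, 0.6, 1.41, 0.63, 1.68, -0.79], [-1.56, 1.19, 0.57, 1.41, 0.65, 1.69, 2.34]]
L -30 [6, 4] [[-1.81, 1.04, 0.59, 1.86, 0.98, 1.29, -1.05], [-1.78, 1.03, 0.56, 1.86, 1.0, 1.31, 2.08]]
L 0 [5, 4] [[-1.81, 0.91, 0.5, 2.27, 1.64, 1.18, -1.57], [-0.96, 0.83, -0.32, 2.24, 1.99, 1.75, 1.75]]
L 30 [0, 0] []
L 60 [3, 3] [[0.04, 0.82, -0.28, 2.39, 4.02, 1.44, -1.41], [0.27, 0.88, -0.47, 2.38, 4.1, 1.3, 1.82]]
L 90 [8, 11] [[0.73, 1.16, -0.86, 2.02, -1.06, 0.91, -2.02], [0.58, 1.03, -0.7, 2.02, -1.24, 1.06, 1.22]]
L 120 [7, 7] [[0.36, 1.14, -0.64, 1.58, -0.79, 1.44, -2.31], [0.33, 1.12, -0.6, 1.59, -0.82, 1.46, 0.85]]
L 150 [8, 7] [[0.08, 1.3, -0.62, 1.12, -0.55, 1.9, -2.47], [0.3, 1.58, -1.2, 1.11, -0.07, 1.82, 0.34]]
R -180 [0, 0] []
R -150 [0, 0] []
R -120 [0, 0] []
R -90 [7, 4] [[-1.32, 1.19, 0.62, 1.45, 0.44, 1.82, -0.82], [-1.34, 1.21, 0.66, 1.46, 0.41, 1.81, 2.34]]
R -60 [8, 5] [[-1.59, 1.06, 0.6, 1.84, 0.7, 1.45, -0.97], [-1.62, 1.07, 0.64, 1.84, 0.68, 1.43, 2.19]]
R -30 [6, 5] [[-1.8, 0.96, 0.58, 2.23, 1.12, 1.16, -1.34], [-1.81, 0.96, 0.58, 2.23, 1.11, 1.16, 1.8]]
R 0 [0, 0] []
R 30 [0, 0] []
R 60 [8, 10] [[1.47, 1.39, -0.99, 2.36, -1.01, 0.55, -1.8], [1.82, 1.98, -1.16, 2.35, 0.61, 0.44, -0.04]]
R 90 [7, 8] [[0.85, 1.0, -0.62, 1.99, -0.95, 1.27, -2.05], [0.78, 0.96, -0.55, 1.99, -1.0, 1.31, 1.12]]
R 120 [7, 7] [[0.56, 1.1, -0.56, 1.59, -0.66, 1.65, -2.27], [0.53, 1.08, -0.51, 1.59, -0.69, 1.66, 0.9]]
R 150 [7, 7] [[0.4, 1.32, -0.78, 1.23, -0.28, 1.99, -2.47], [0.58, 1.6, -1.24, 1.22, 0.05, 1.96, 0.35]]
```

```bash
cat > go.py <<'E'
from ik import *
from bench import ctrl
from scipy.spatial.transform import Slerp
def azrot(z,yaz=None): return z
def down(yaz): a=np.radians(yaz); return rot([0,0,-1],[np.cos(a),np.sin(a),0])
def horiz(az,sg):   # tool z horizontal at az; sg=+1: tool y = up x z
    a=np.radians(az); d=np.array([np.cos(a),np.sin(a),0]); return rot(d,np.cross([0,0,sg],d))
def plan(p,r,n,start=None,check=True):
    """rows from the present (or start) pose to p,r in n steps; returns end pose"""
    if start is None:
        s=ctrl.get_state(); start=(s['position'],R.from_rotvec(s['tool_rot']),s['joint_positions'])
    p0,r0,q=start; P=np.array(p0);C=r0; w=(r0.inv()*r).as_rotvec(); out=[]
    for k in range(1,n+1):
        tp=p0+(np.array(p)-p0)*k/n; tr=r0*R.from_rotvec(w*k/n)
        dp=(C.inv().apply(tp-P)*100).round(1); P=P+C.apply(dp/100)
        dw=(C.inv()*tr).as_rotvec().round(2); C=C*R.from_rotvec(dw)
        out.append(' '.join(f'{v:g}' for v in [*(dp+0.),*(dw+0.)]))
    print('rows:',*out,sep='\n  ')
    if check:
        for k in range(1,5):
            tp=p0+(np.array(p)-p0)*k/4; tr=r0*R.from_rotvec(w*k/4)
            q,e=ik(tp,tr,q)
            if e>.01 or k==4: print(' k',k,'q',q.round(2).tolist(),'err',round(e,4))
    return P,C,q
E
python3 - <<'E'
from go import *
a=plan([.518,-.1994,.18],down(-98.2),4)
b=plan([.518,-.1994,.088],down(-98.2),3,a)
# later: lift, carry, regrasp, flip feasibility
c=plan([.44,.36,.30],down(-98.2),12,b)
sd=seeds(10)
for az in(70,82,90,100):
  for z in(.065,.2):
    d=horiz(az,1).as_matrix()[:,2]
    for sg in(1,-1):
      s=[ik(np.array([.44,.36,z])+.019*d,horiz(az,sg),x,.001) for x in [c[2],*sd]]
      s=[q for q,e in s if e<.02 and q[4]<0]
      print(az,z,sg,len(s),max(s,key=lambda q:min(np.minimum(q-LO,HI-q))).round(2).tolist() if s else '')
E
```

```text
rows:
  -0.6 1.3 4.2 0 0 0.12
  -0.5 1.4 4.3 0 0 0.11
  -0.3 1.5 4.2 0 0 0.12
  -0.2 1.5 4.2 0 0 0.12
 k 4 q [0.82, 0.18, -0.55, 1.73, 0.1, 1.26, -1.47] err 0.0
rows:
  0 0 3.1 0 0 0
  0 0 3.1 0 0 0
  0 0 3 0 0 0
 k 4 q [0.8, 0.27, -0.54, 1.83, 0.16, 1.08, -1.52] err 0.0
rows:
  -1.3 -4.5 -1.7 0 0 0
  -1.3 -4.6 -1.8 0 0 0
  -1.4 -4.5 -1.7 0 0 0
  -1.3 -4.5 -1.8 0 0 0
  -1.3 -4.5 -1.7 0 0 0
  -1.3 -4.6 -1.7 0 0 0
  -1.4 -4.5 -1.8 0 0 0
  -1.3 -4.5 -1.7 0 0 0
  -1.3 -4.5 -1.7 0 0 0
  -1.3 -4.6 -1.8 0 0 0
  -1.4 -4.5 -1.7 0 0 0
  -1.3 -4.5 -1.8 0 0 0
 k 4 q [0.08, 0.22, -0.95, 1.51, 0.18, 1.5, -2.58] err 0.0
70 0.065 1 7 [1.21, 1.72, -1.12, 2.34, -1.09, 0.21, -1.62]
70 0.065 -1 5 [1.03, 1.42, -1.02, 2.34, -1.53, 0.51, 1.8]
70 0.2 1 0 
70 0.2 -1 0 
82 0.065 1 8 [1.0, 1.39, -1.04, 2.2, -0.97, 0.57, -1.94]
82 0.065 -1 2 [0.55, 0.95, -0.62, 2.21, -1.51, 1.08, 1.48]
82 0.2 1 8 [1.09, 1.13, -1.29, 2.29, -1.1, 0.59, -2.14]
82 0.2 -1 5 [0.76, 0.66, -0.91, 2.29, -1.53, 1.04, 1.2]
90 0.065 1 8 [0.9, 1.31, -1.0, 2.1, -0.85, 0.74, -2.1]
90 0.065 -1 2 [0.63, 1.03, -0.72, 2.11, -1.24, 1.02, 1.28]
90 0.2 1 8 [0.72, 0.7, -0.87, 2.18, -1.34, 1.1, -2.08]
90 0.2 -1 5 [0.5, 0.59, -0.62, 2.19, -1.46, 1.26, 1.1]
100 0.065 1 8 [0.73, 1.19, -0.89, 1.97, -0.83, 0.98, -2.18]
100 0.065 -1 2 [0.58, 1.05, -0.71, 1.97, -1.04, 1.12, 1.09]
100 0.2 1 8 [0.73, 0.83, -0.94, 2.04, -1.07, 1.13, -2.26]
100 0.2 -1 4 [0.51, 0.68, -0.67, 2.05, -1.24, 1.3, 0.97]
```

```bash
python3 - <<'E'
from go import *
a=plan([.518,-.1994,.17],down(-8.2),7)
b=plan([.518,-.1994,.088],down(-8.2),2,a)
E
```

```text
rows:
  -0.4 0.8 2.6 0 0 -0.16
  -0.5 0.7 2.5 0 0 -0.16
  -0.5 0.6 2.6 0 0 -0.15
  -0.7 0.5 2.5 0 0 -0.16
  -0.7 0.4 2.6 0 0 -0.16
  -0.8 0.2 2.6 0 0 -0.16
  -0.9 0.2 2.5 0 0 -0.15
 k 4 q [0.92, 0.21, -0.68, 1.74, 0.14, 1.24, 0.07] err 0.0
rows:
  0 0 4.1 0 0 0
  0 0 4.1 0 0 0
 k 4 q [0.9, 0.29, -0.66, 1.83, 0.2, 1.09, 0.02] err 0.0
```

>>> jog_arm(rows="-0.4 0.8 2.6 0 0 -0.16 -1; -0.5 0.7 2.5 0 0 -0.16 -1; -0.5 0.6 2.6 0 0 -0.15 -1; -0.7 0.5 2.5 0 0 -0.16 -1; -0.7 0.4 2.6 0 0 -0.16 -1")

```text
time: 4.95
position: [0.5201, -0.182, 0.2209]
tool_rot: [-2.656, -1.667, -0.001]
ft_force: [0.9, -0.2, -0.1]
grip_width: 1.003
grip_force: 0.0
```

>>> jog_arm(rows="-0.8 0.2 2.6 0 0 -0.16 -1; -0.9 0.2 2.5 0 0 -0.15 -1; 0 0 0 0 0 0 -1")

```text
time: 5.32
position: [0.516, -0.1991, 0.1689]
tool_rot: [-2.373, -2.044, 0.0]
ft_force: [-0.5, -1.0, 0.8]
grip_width: 0.995
grip_force: 0.0
```

```bash
python3 log.py; python3 - <<'E'
from h import *
d=imaging.get_image('wrist'); im=d['img'].copy()
a=np.radians(-8.2); c=np.array([.518,-.1994])
q=[[*(c+.025*np.array([np.cos(a)*i-np.sin(a)*j,np.sin(a)*i+np.cos(a)*j])),.123] for i,j in((1,1),(1,-1),(-1,-1),(-1,1))]
cv2.polylines(im,[proj(d,q).astype(int).reshape(-1,1,2)],True,(0,0,255),1)
cv2.imwrite('pics/w1.png',im)
E
```

```text
[[0.914, 0.211, -0.664, 1.74, 0.131, 1.245, 0.069], [0.516, -0.1991, 0.1689], [-2.373, -2.044, 0.0]]
```

View pics/w1.png

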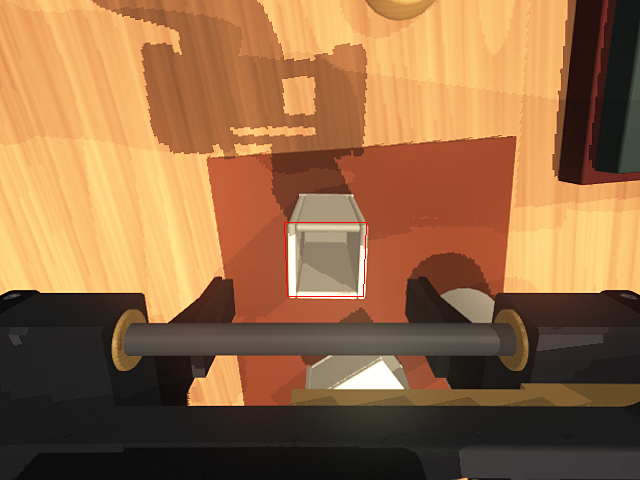

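The wrist view confirms the tall tumbler's pose: the projected rim at (326,260) sits on the real one. I'll go down and grip.

>>> jog_arm(rows="0 0 4 0 0 0 -1; 0 0 4 0 0 0 -1; 0 0 0 0 0 0 0.5; 0 0 0 0 0 0 0.5; 0 0 0 0 0 0 0.5", force=25)

```text
time: 6.0
position: [0.5198, -0.1989, 0.0939]
tool_rot: [-2.38, -2.05, -0.006]
ft_force: [0.4, -0.9, 0.1]
grip_width: 0.745
grip_force: 0.0
```

```bash
python3 - <<'E'
from go import *
from h import imaging
s=ctrl.get_state(); print(s['grip_width'],s['grip_force'],s['position'])
d=imaging.get_image('wrist'); print('cam in tool',R.from_rotvec(s['tool_rot']).inv().apply(d['origin']-s['position']).round(3))
a=plan([.5,-.13,.25],down(-8.2),3)
b=plan([.44,.365,.25],down(2),9,a)
b=plan([.44,.365,.095],down(2),4,b)
# regrasp approach checked from there: back up then horizontal
d=horiz(92,1).as_matrix()[:,2]
for sg in(1,-1):
  c=plan([.44,.365,.25],down(2),2,b,False)
  c=plan([.43,.10,.25],horiz(92,sg),12,c)
  plan(np.array([.44,.365,.066])+(.019-.11)*d,horiz(92,sg),4,c)
E
```

```text
0.7448204661005485 0.0 [ 0.51978035 -0.19891611  0.09394719]
cam in tool [ 0.077 -0.001 -0.164]
rows:
  2.2 -1 -5.2 0 0 0
  2.2 -1 -5.2 0 0 0
  2.2 -0.9 -5.2 0 0 -0.01
 k 4 q [0.89, 0.06, -0.71, 1.72, 0.04, 1.38, 0.03] err 0.0
rows:
  5.4 -1.4 0 0 0 -0.02
  5.3 -1.3 0 0 0 -0.02
  5.4 -1.3 0 0 0 -0.02
  5.5 -1.1 0.1 0 0 -0.02
  5.4 -0.9 0 0 0 -0.02
  5.5 -0.9 0 0 0 -0.02
  5.5 -0.8 0 0 0 -0.02
  5.5 -0.7 0 0 0 -0.01
  5.5 -0.6 0 0 0 -0.02
 k 4 q [0.14, 0.28, -1.04, 1.58, 0.24, 1.42, -0.89] err 0.0
rows:
  0 0 3.9 0 0 0
  0 0 3.9 0 0 0
  -0.1 0 3.8 0 0 0
  0 0 3.9 0 0 0
 k 4 q [0.07, 0.42, -0.97, 1.77, 0.37, 1.15, -0.99] err 0.0
rows:
  0 0 -7.7 0 0 0
  0.1 0 -7.8 0 0 0
rows:
  -2.2 -0.1 0 0.18 0 0.19
  -2.2 0.2 0 0.19 0 0.18
  -2.1 0.7 -0.1 0.18 0 0.19
  -2 1 -0.3 0.19 0 0.18
  -1.7 1.2 -0.4 0.18 0 0.19
  -1.5 1.5 -0.8 0.19 0 0.18
  -1.2 1.6 -1 0.18 0 0.19
  -0.9 1.5 -1.3 0.18 0 0.19
  -0.7 1.5 -1.5 0.19 -0.01 0.18
  -0.4 1.2 -1.8 0.18 0 0.19
  -0.2 0.9 -2 0.19 0 0.18
  -0.1 0.6 -2.2 0.18 0 0.19
 k 4 q [0.88, 0.52, -0.43, 2.02, -1.02, 1.73, -2.22] err 0.0
rows:
  4.6 -0.5 4.3 0 0 0
  4.6 -0.6 4.4 0 0 0
  4.6 -0.5 4.3 0 0 0
  4.7 -0.5 4.3 0 0 0
 k 4 q [0.61, 0.92, -0.48, 2.06, -1.14, 1.3, -1.92] err 0.0
rows:
  0 0 -7.7 0 0 0
  0.1 0 -7.8 0 0 0
rows:
  -2.2 -0.1 0 0 0.13 0
  -2.2 -0.2 -0.3 0 0.13 0
  -2.1 -0.1 -0.6 0 0.13 0
  -2.1 -0.2 -0.8 0 0.13 0
  -1.9 -0.1 -1.1 0 0.13 0
  -1.7 -0.2 -1.3 0 0.13 0
  -1.6 -0.1 -1.6 0 0.13 0
  -1.3 -0.2 -1.8 0 0.14 0
  -1.1 -0.1 -1.9 0 0.13 0
  -0.9 -0.2 -2 0 0.13 0
  -0.5 -0.1 -2.2 0 0.13 0
  -0.3 -0.2 -2.1 0 0.13 0
 k 4 q [0.77, 0.5, -0.31, 2.02, -1.06, 1.77, 0.95] err 0.0
rows:
  -4.6 0.5 4.3 0 0 0
  -4.6 0.4 4.3 0 0 0
  -4.6 0.5 4.3 0 0 0
  -4.7 0.4 4.4 0 0 0
 k 4 q [0.53, 0.88, -0.39, 2.06, -1.2, 1.36, 1.25] err 0.0
```

>>> jog_arm(rows="0 0 0 0 0 0 0.5; 0 0 0 0 0 0 0.5; 0 0 0 0 0 0 0.5; 0 0 0 0 0 0 0.5")

```text
time: 6.55
position: [0.519, -0.1988, 0.0927]
tool_rot: [-2.378, -2.049, -0.004]
ft_force: [1.2, 0.1, 5.3]
grip_width: 0.574
grip_force: 24.9
```

```bash
python3 - <<'E'
from h import *
o=[]
for n in('top','side'):
    d=imaging.get_image(n); u,v=proj(d,[[.53,-.12,.25]])[0]; print(n,u,v)
    x,y=int(u)-60,int(v)-75; x=max(x,0);y=max(y,0)
    o.append(cv2.resize(d['img'][y:y+150,x:x+100],(400,600),interpolation=cv2.INTER_CUBIC))
cv2.imwrite('pics/g1.png',np.hstack(o))
E
```

```text
top 376.84587250973516 203.6361758728296
side 313.9634823822126 168.733409130712
```

View pics/g1.png

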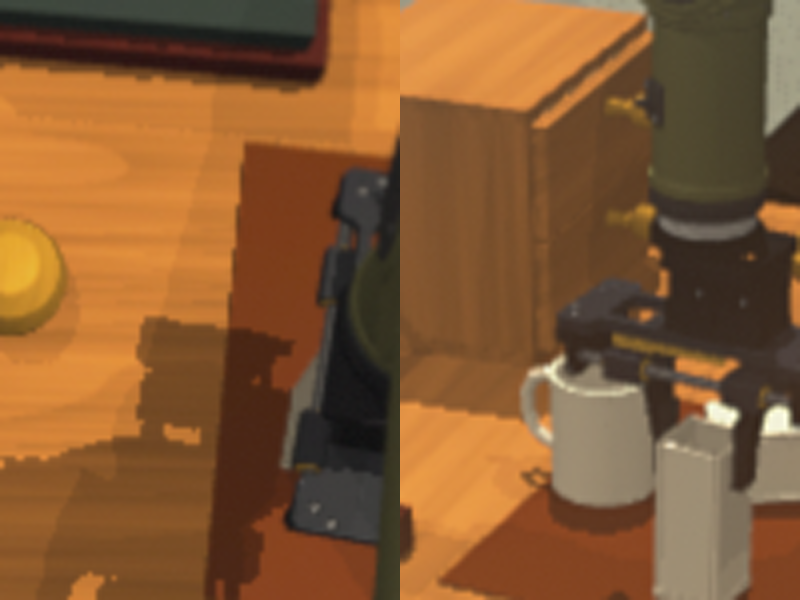

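The top crop shows nothing at the wrist camera's location, (243,302) in the crop, so it has no body. The tumbler is gripped, so I'll lift it and carry it to the mat.

>>> jog_arm(rows="0 0 -4 0 0 0 0.5; 0 0 -5 0 0 0 0.5; 2 -1 -5 0 0 0 0.5; 4 -1 -2 0 0 0 0.5; 5 -1.3 0 0 0 -0.02 0.5")

```text
time: 7.28
position: [0.5021, -0.0854, 0.253]
tool_rot: [-2.359, -2.07, -0.004]
ft_force: [0.4, 0.4, -3.2]
grip_width: 0.575
grip_force: 24.9
```

>>> jog_arm(rows="5.4 -1.3 0 0 0 -0.02 0.5; 5.4 -1.3 0 0 0 -0.02 0.5; 5.4 -1.2 0 0 0 -0.02 0.5; 5.4 -1 0 0 0 -0.02 0.5; 5.5 -0.9 0 0 0 -0.02 0.5")

```text
time: 7.9
position: [0.4678, 0.1904, 0.2524]
tool_rot: [-2.25, -2.187, -0.0]
ft_force: [0.6, -0.1, -3.3]
grip_width: 0.572
grip_force: 24.9
```

>>> jog_arm(rows="5.5 -0.9 0 0 0 -0.02 0.5; 5.5 -0.8 0 0 0 -0.02 0.5; 5 -0.6 0 0 0 -0.02 0.5; 2 0 0 0 0 -0.02 0.5; 0 0 0 0 0 0 0.5")

```text
time: 8.52
position: [0.4451, 0.371, 0.2529]
tool_rot: [-2.155, -2.278, 0.0]
ft_force: [0.4, -0.9, -3.8]
grip_width: 0.573
grip_force: 25.0
```

```bash
python3 - <<'E'
from go import *
s=ctrl.get_state(); print(s['position'],s['grip_force'],s['joint_positions'].round(2), R.from_rotvec(s['tool_rot']).as_matrix()[:,1:].round(3).T)
plan([.44,.365,.096],down(2),4)
E
```

```text
[0.44509376 0.37101546 0.25290563] 24.962118027324323 [ 0.17  0.33 -1.12  1.56  0.29  1.44 -0.91] [[ 0.998  0.056 -0.004]
 [-0.005  0.004 -1.   ]]
rows:
  -0.2 -0.1 3.9 0 0 0.01
  -0.1 -0.1 3.9 0 0 0
  -0.2 -0.2 4 0 0 0.01
  -0.1 -0.1 3.9 0 0 0
 k 4 q [0.11, 0.44, -1.03, 1.77, 0.41, 1.16, -1.02] err 0.0
```

>>> jog_arm(rows="-0.1 -0.1 4.5 0 0 0 0.5; -0.1 -0.1 4.5 0 0 0 0.5; -0.1 -0.1 4 0 0 0 0.5; -0.1 -0.1 2 0 0 0 0.5; 0 0 0.5 0 0 0 0.5")

```text
time: 9.15
position: [0.443, 0.3647, 0.0983]
tool_rot: [-2.162, -2.273, -0.0]
ft_force: [0.8, 0.2, -3.5]
grip_width: 0.569
grip_force: 25.0
```

>>> jog_arm(rows="0 0 0 0 0 0 0.5; 0 0 0.3 0 0 0 0.5; 0 0 0 0 0 0 0.5")

```text
time: 9.52
position: [0.4434, 0.3665, 0.097]
tool_rot: [-2.161, -2.275, -0.006]
ft_force: [0.0, 0.2, -2.8]
grip_width: 0.571
grip_force: 25.0
```

>>> jog_arm(rows="0 0 0.2 0 0 0 0.5; 0 0 0.1 0 0 0 0.5; 0 0 0.1 0 0 0 0.5; 0 0 0 0 0 0 0.5")

```text
time: 10.02
position: [0.443, 0.3666, 0.093]
tool_rot: [-2.161, -2.275, -0.004]
ft_force: [-1.6, -0.2, 1.9]
grip_width: 0.57
grip_force: 24.9
```

Contact: fz has risen. I'll release and retreat upward.

>>> jog_arm(rows="0 0 0 0 0 0 -1; 0 0 0 0 0 0 -1; 0 0 0 0 0 0 -1; 0 0 -5 0 0 0 -1; 0 0 -6 0 0 0 -1")

```text
time: 10.65
position: [0.4426, 0.365, 0.2025]
tool_rot: [-2.16, -2.274, 0.0]
ft_force: [0.6, -0.2, 0.3]
grip_width: 0.98
grip_force: 0.0
```

>>> jog_arm(rows="0 0 -6 0 0 0 -1; 0 0 0 0 0 0 -1")

```text
time: 10.9
position: [0.4448, 0.3679, 0.2674]
tool_rot: [-2.162, -2.276, -0.018]
ft_force: [-0.8, 0.0, -0.5]
grip_width: 0.995
grip_force: 0.0
```

```bash
python3 - <<'E'
from go import *
from h import plane,imaging
import cv2
d=imaging.get_image('wrist'); im=d['img']; cv2.imwrite('pics/w2.png',im)
s=ctrl.get_state(); print(s['position'],s['grip_width'],s['joint_positions'].round(2))
dd=horiz(93.2,1).as_matrix()[:,2]
g=np.array([.443,.3666,.064])
c=plan([.43,.10,.26],horiz(93.2,-1),12)
c=plan(g+(.019-.12)*dd,horiz(93.2,-1),5,c)
c=plan(g+.019*dd,horiz(93.2,-1),4,c)
c=plan(g+.019*dd+[0,0,.14],horiz(93.2,-1),3,c)
c=plan(g+.019*dd+[0,0,.14],horiz(93.2,-1)*R.from_rotvec([0,0,1.55]),9,c)
c=plan(g+.019*dd+[0,0,.14],horiz(93.2,1),9,c)
E
```

```text
[0.4439794  0.36649402 0.26446481] 1.0007088618500155 [ 0.2   0.31 -1.13  1.55  0.28  1.45 -0.89]
rows:
  -2.2 -0.2 0 0 0.13 0
  -2.2 -0.3 -0.2 0 0.13 0
  -2.1 -0.2 -0.6 0 0.13 0
  -2.1 -0.2 -0.8 0 0.13 0
  -1.9 -0.3 -1.1 0 0.13 0
  -1.8 -0.2 -1.3 0 0.13 0
  -1.6 -0.2 -1.6 0 0.13 0
  -1.4 -0.2 -1.7 0 0.13 0
  -1.1 -0.3 -1.9 0 0.13 0
  -0.9 -0.2 -2 0 0.13 0
  -0.6 -0.2 -2.1 0 0.13 0
  -0.3 -0.3 -2.2 0 0.13 0
 k 4 q [0.89, 0.52, -0.46, 2.0, -1.01, 1.74, 0.89] err 0.0
rows:
  -3.9 0.5 3.3 0 0 0
  -3.9 0.6 3.3 0 0 0
  -3.9 0.5 3.3 0 0 0
  -4 0.6 3.3 0 0 0
  -3.9 0.5 3.3 0 0 0
 k 4 q [0.63, 0.93, -0.49, 2.02, -1.1, 1.31, 1.19] err 0.0
rows:
  0 0 3 0 0 0
  0 0 3 0 0 0
  0.1 0 3 0 0 0
  0 -0.1 3 0 0 0
 k 4 q [0.5, 0.98, -0.61, 2.06, -1.27, 1.13, 1.26] err 0.0
rows:
  4.7 0 0 0 0 0
  4.6 0.1 0 0 0 0
  4.7 0 -0.1 0 0 0
 k 4 q [0.59, 0.65, -0.74, 2.14, -1.35, 1.2, 1.04] err 0.0
rows:
  0 0 0 0 0 0.17
  0 0 0 0 0 0.18
  0 0 0 0 0 0.17
  0 0 0 0 0 0.17
  0 0 0 0 0 0.17
  0 0 0 0 0 0.18
  0 0 0 0 0 0.17
  0 0 0 0 0 0.17
  0 0 0 0 0 0.17
 k 4 q [0.5, 0.61, -0.65, 2.14, -1.4, 1.26, -0.5] err 0.0
rows:
  0 0 0 0 0 0.18
  0 0 0 0 0 0.17
  0 0 0 0 0 0.18
  0 0 0 0 0 0.18
  0 0 0 0 0 0.18
  0 0 0 0 0 0.17
  0 0 0 0 0 0.18
  0 0 0 0 0 0.18
  0 0 0 0 0 0.17
 k 4 q [0.43, 0.59, -0.57, 2.14, -1.43, 1.3, -2.08] err 0.0
```

View pics/w2.png

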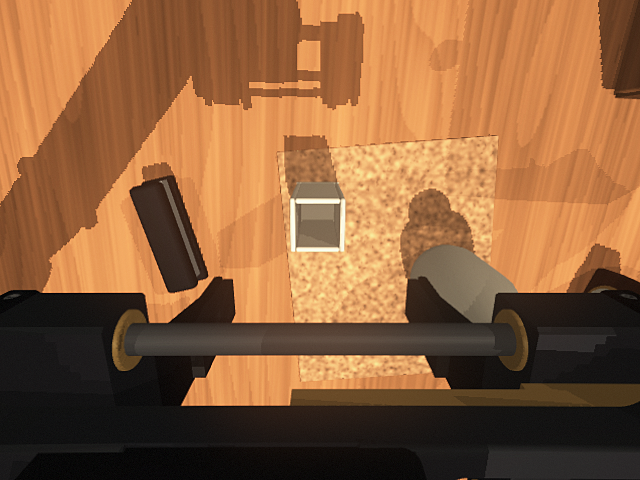

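The wrist view shows the tall tumbler standing cleanly on the mat at (317,225), with the carafe to its right. I'll swing the tool to horizontal.

>>> jog_arm(rows="-2.2 -0.2 0 0 0.13 0 -1; -2.2 -0.3 -0.2 0 0.13 0 -1; -2.1 -0.2 -0.6 0 0.13 0 -1; -2.1 -0.2 -0.8 0 0.13 0 -1; -1.9 -0.3 -1.1 0 0.13 0 -1")

```text
time: 11.58
position: [0.4354, 0.2583, 0.2636]
tool_rot: [-1.813, -1.906, -0.571]
ft_force: [1.0, -0.5, -0.0]
grip_width: 0.996
grip_force: 0.0
```

>>> jog_arm(rows="-1.8 -0.2 -1.3 0 0.13 0 -1; -1.6 -0.2 -1.6 0 0.13 0 -1; -1.4 -0.2 -1.7 0 0.13 0 -1; -1.1 -0.3 -1.9 0 0.13 0 -1; -0.9 -0.2 -2 0 0.13 0 -1")

```text
time: 12.2
position: [0.43, 0.1484, 0.2659]
tool_rot: [-1.384, -1.451, -1.009]
ft_force: [-0.5, -0.6, 0.3]
grip_width: 0.996
grip_force: 0.0
```

>>> jog_arm(rows="-0.6 -0.2 -2.1 0 0.13 0 -1; -0.3 -0.3 -2.2 0 0.14 0 -1; 0 0 0 0 0 0 -1")

```text
time: 12.58
position: [0.4277, 0.1036, 0.2659]
tool_rot: [-1.198, -1.243, -1.146]
ft_force: [0.9, 0.7, 0.8]
grip_width: 1.001
grip_force: 0.0
```

```bash
python3 - <<'E'
from go import *
s=ctrl.get_state(); print(s['time'],s['position'],s['joint_positions'].round(2),R.from_rotvec(s['tool_rot']).as_matrix().round(3).tolist(),s['ft_force'])
dd=horiz(93.2,1).as_matrix()[:,2]
g=np.array([.443,.3666,.066])
c=plan(g+(.019-.12)*dd,horiz(93.2,-1),5)
print([x.round(2).tolist() for x in fk(c[2],True)])
c=plan(g+.019*dd,horiz(93.2,-1),3,c)
E
```

```text
12.575 [0.4277017  0.10359514 0.26592715] [ 1.14  0.57 -0.76  2.   -0.92  1.63  0.78] [[0.014, 0.999, -0.053], [0.029, 0.052, 0.998], [0.999, -0.016, -0.028]] [0.88514593 0.70796561 0.78733429]
rows:
  -3.9 0.6 3.3 0 0.01 0
  -3.9 0.7 3.3 0 0 -0.01
  -4 0.6 3.3 0 0.01 0
  -3.9 0.6 3.3 0 0 0
  -4 0.6 3.2 0 0.01 -0.01
 k 4 q [0.82, 1.03, -0.7, 2.02, -0.94, 1.18, 1.08] err 0.0
[[-0.01, -0.01, 0.25], [0.26, -0.31, 0.48], [0.47, -0.1, 0.07], [0.45, 0.27, 0.07]]
rows:
  0 0 4 0 0 0
  0 0 4 0 0 0
  0 0 4 0 0 0
 k 4 q [0.68, 1.1, -0.81, 2.06, -1.09, 0.96, 1.16] err 0.0
```

>>> jog_arm(rows="-3.9 0.6 3.3 0 0.01 0 -1; -3.9 0.7 3.3 0 0 -0.01 -1; -4 0.6 3.3 0 0.01 0 -1; -3.9 0.6 3.3 0 0.01 0 -1; -3.5 0.6 3.2 0 0 -0.01 -1")

```text
time: 13.2
position: [0.4495, 0.2683, 0.0724]
tool_rot: [-1.166, -1.251, -1.173]
ft_force: [1.1, 0.5, 0.1]
grip_width: 0.997
grip_force: 0.0
```

>>> jog_arm(rows="-0.5 0 0 0 0 0 -1; 0 0 0 0 0 0 -1")

```text
time: 13.45
position: [0.4498, 0.2666, 0.0688]
tool_rot: [-1.165, -1.249, -1.174]
ft_force: [-0.2, -1.0, -0.9]
grip_width: 1.001
grip_force: 0.0
```

```bash
python3 - <<'E'
from go import *
from h import imaging
import cv2
s=ctrl.get_state(); print(s['time'],s['position'],s['joint_positions'].round(2),R.from_rotvec(s['tool_rot']).as_matrix().round(3).tolist(),s['ft_force'])
dd=horiz(93.2,1).as_matrix()[:,2]
c=plan(np.array([.443,.3666,.0635])+.019*dd,horiz(93.2,-1),4)
a=imaging.get_image('side')['img'][200:440,100:420]; 
cv2.imwrite('pics/s2.png',cv2.resize(a,(800,600),interpolation=cv2.INTER_CUBIC))
E
```

```text
13.45 [0.44975954 0.26664553 0.06883642] [ 0.83  1.02 -0.71  2.02 -0.93  1.17  1.08] [[-0.013, 0.998, -0.057], [0.005, 0.057, 0.998], [1.0, 0.013, -0.006]] [-0.16040806 -0.98383744 -0.90412509]
rows:
  -0.1 0 3 0 0 0
  -0.1 -0.1 3 0 0 0.01
  -0.1 0 2.9 0 0 0
  -0.2 0 3 0 0.01 0
 k 4 q [0.69, 1.11, -0.81, 2.05, -1.08, 0.96, 1.16] err 0.0
```

View pics/s2.png

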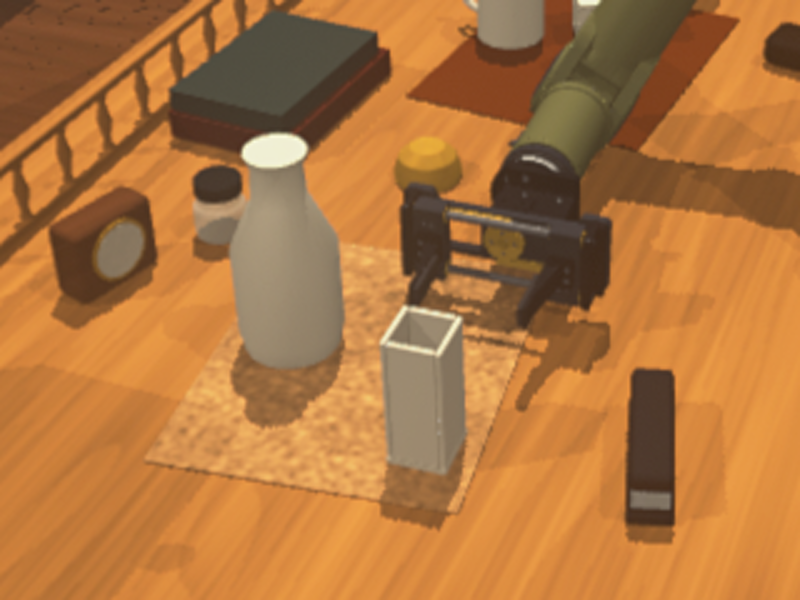

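The gripper at (505,250) in the crop is horizontal and clear of the carafe, with its fingers facing the tall tumbler at (425,390). I'll advance and grip.

>>> jog_arm(rows="-0.1 0 3 0 0 0 -1; -0.1 0 3 0 0 0 -1; -0.1 0 3 0 0 0.01 -1; -0.2 0 3 0 0.01 0 -1; 0 0 0 0 0 0 -1")

```text
time: 14.12
position: [0.4423, 0.3871, 0.0642]
tool_rot: [-1.16, -1.234, -1.171]
ft_force: [0.8, -0.1, -0.6]
grip_width: 1.003
grip_force: 0.0
```

>>> jog_arm(rows="0 0 0 0 0 0 0.5; 0 0 0 0 0 0 0.5; 0 0 0 0 0 0 0.5; 0 0 0 0 0 0 0.5; 0 0 0 0 0 0 0.5", force=30)

```text
time: 14.75
position: [0.443, 0.3861, 0.0625]
tool_rot: [-1.163, -1.233, -1.172]
ft_force: [-0.4, -2.1, -1.1]
grip_width: 0.575
grip_force: 30.0
```

>>> jog_arm(rows="0 0 0 0 0 0 0.5; 0 0 0 0 0 0 0.5")

```text
time: 15.0
position: [0.443, 0.3863, 0.0625]
tool_rot: [-1.163, -1.232, -1.172]
ft_force: [-0.1, -2.4, 1.1]
grip_width: 0.572
grip_force: 30.0
```

```bash
python3 - <<'E'
from go import *
s=ctrl.get_state(); print(s['time'],s['position'],s['joint_positions'].round(2),R.from_rotvec(s['tool_rot']).as_matrix().round(3).tolist(),s['ft_force'])
E
```

```text
15.0 [0.44299138 0.38626256 0.06254226] [ 0.69  1.12 -0.81  2.05 -1.08  0.96  1.17] [[-0.002, 0.998, -0.056], [-0.006, 0.056, 0.998], [1.0, 0.002, 0.005]] [-0.09124975 -2.35076631  1.1243087 ]
```

>>> jog_arm(rows="3 0 0 0 0 0 0.5; 3.5 0 0 0 0 0 0.5; 3.5 0 0 0 0 0.1 0.5; 0 0 0 0 0 0.17 0.5; 0 0 0 0 0 0.17 0.5")

```text
time: 15.62
position: [0.4427, 0.3856, 0.1615]
tool_rot: [-1.355, -0.91, -0.835]
ft_force: [-0.2, 0.9, -3.4]
grip_width: 0.569
grip_force: 30.0
```

>>> jog_arm(rows="0 0 0 0 0 0.17 0.5; 0 0 0 0 0 0.17 0.5; 0 0 0 0 0 0.17 0.5; 0 0 0 0 0 0.17 0.5; 0 0 0 0 0 0.17 0.5")

```text
time: 16.25
position: [0.4425, 0.3857, 0.1611]
tool_rot: [-1.549, -0.26, -0.173]
ft_force: [0.3, 0.8, -3.4]
grip_width: 0.574
grip_force: 30.0
```

>>> jog_arm(rows="0 0 0 0 0 0.17 0.5; 0 0 0 0 0 0.17 0.5; 0 0 0 0 0 0.17 0.5; 0 0 0 0 0 0.17 0.5; 0 0 0 0 0 0.17 0.5")

```text
time: 16.88
position: [0.4424, 0.3858, 0.1612]
tool_rot: [-1.537, 0.407, 0.494]
ft_force: [-0.1, 0.2, -3.6]
grip_width: 0.576
grip_force: 30.0
```

>>> jog_arm(rows="0 0 0 0 0 0.17 0.5; 0 0 0 0 0 0.17 0.5; 0 0 0 0 0 0.17 0.5; 0 0 0 0 0 0.17 0.5; 0 0 0 0 0 0.17 0.5")

```text
time: 17.5
position: [0.4424, 0.3858, 0.1612]
tool_rot: [-1.311, 1.068, 1.143]
ft_force: [-0.9, 0.2, -3.2]
grip_width: 0.572
grip_force: 30.0
```

```bash
python3 - <<'E'
from go import *
s=ctrl.get_state(); print(s['time'],s['position'],s['joint_positions'].round(2),R.from_rotvec(s['tool_rot']).as_matrix().round(3).tolist(),s['ft_force'])
dd=horiz(93.2,1).as_matrix()[:,2]
plan([.443,.386,.070],horiz(93.2,1),4)
E
```

```text
17.5 [0.44238569 0.38579971 0.16116404] [ 0.51  0.73 -0.65  2.12 -1.35  1.21 -1.87] [[0.146, -0.988, -0.056], [0.011, -0.055, 0.998], [-0.989, -0.146, 0.003]] [-0.88338862  0.17944819 -3.22839159]
rows:
  2.3 0.3 0 0 0 0.04
  2.2 0.2 0 0 0 0.03
  2.3 0.2 0 0 0 0.04
  2.3 0.1 0 0 0 0.04
 k 4 q [0.45, 0.94, -0.57, 2.06, -1.31, 1.18, -1.88] err 0.0
```

>>> jog_arm(rows="0 0 0 0 0 0.147 0.5; 3 0 0 0 0 0 0.5; 3 0 0 0 0 0 0.5; 2.5 0 0 0 0 0 0.5; 0.7 0 0 0 0 0 0.5")

```text
time: 18.12
position: [0.4429, 0.3861, 0.0683]
tool_rot: [-1.249, 1.177, 1.249]
ft_force: [0.2, 0.1, -2.8]
grip_width: 0.572
grip_force: 30.0
```

>>> jog_arm(rows="0 0 0 0 0 0 0.5; 0 0 0 0 0 0 0.5")

```text
time: 18.38
position: [0.4435, 0.3865, 0.0714]
tool_rot: [-1.25, 1.172, 1.248]
ft_force: [-0.0, 0.1, -3.2]
grip_width: 0.571
grip_force: 30.0
```

```bash
python3 - <<'E'
from go import *
s=ctrl.get_state(); print(s['time'],s['position'],s['joint_positions'].round(2),R.from_rotvec(s['tool_rot']).as_matrix().round(3).tolist(),s['ft_force'])
E
```

```text
18.375 [0.44349201 0.38647571 0.07140541] [ 0.45  0.94 -0.57  2.06 -1.31  1.18 -1.87] [[0.007, -0.998, -0.056], [0.006, -0.056, 0.998], [-1.0, -0.008, 0.006]] [-0.02193196  0.11864487 -3.22538521]
```

>>> jog_arm(rows="0.4 0 0 0 0.011 0 0.5; 0.2 0 0 0 0 0 0.5; 0 0 0 0 0 0 0.5")

```text
time: 18.75
position: [0.4435, 0.3863, 0.0646]
tool_rot: [-1.258, 1.181, 1.243]
ft_force: [-0.3, -0.5, -3.0]
grip_width: 0.572
grip_force: 30.0
```

>>> jog_arm(rows="0.1 0 0 0 0 0 0.5; 0.1 0 0 0 0 0 0.5; 0 0 0 0 0 0 0.5")

```text
time: 19.12
position: [0.4435, 0.3864, 0.0639]
tool_rot: [-1.256, 1.179, 1.244]
ft_force: [-0.1, -3.4, 3.4]
grip_width: 0.571
grip_force: 30.0
```

>>> jog_arm(rows="0 0 0 0 0 0 -1; 0 0 0 0 0 0 -1; 0 0 0 0 0 0 -1; 0 0 -2 0 0 0 -1; 0 0 -4 0 0 0 -1")

```text
time: 19.75
position: [0.4458, 0.326, 0.0634]
tool_rot: [-1.259, 1.179, 1.246]
ft_force: [0.6, -0.6, 0.2]
grip_width: 0.98
grip_force: 0.0
```

>>> jog_arm(rows="0 0 -5 0 0 0 -1; -1 0 -5 0 0 0 -1; -5 0 -1 0 0 0 -1; -5 0 0 0 0 0 -1; -5 0 0 0 0 0 -1")

```text
time: 20.38
position: [0.4521, 0.2157, 0.2248]
tool_rot: [-1.256, 1.183, 1.242]
ft_force: [0.7, -0.3, -0.0]
grip_width: 1.005
grip_force: 0.0
```

```bash
python3 - <<'E'
from go import *
import io,contextlib
s=ctrl.get_state(); print(s['time'],s['position'],s['joint_positions'].round(2),s['ft_force'])
q0=s['joint_positions']
def chain(p0,r0,p1,r1,q,n=12):
    w=(r0.inv()*r1).as_rotvec(); Q=[]
    for k in range(1,n+1):
        q,e=ik(np.array(p0)+(np.array(p1)-p0)*k/n,r0*R.from_rotvec(w*k/n),q); Q.append(np.r_[q,e])
    Q=np.array(Q); print('  ang',np.degrees(np.linalg.norm(w)).round(),'minmargin',np.minimum(Q[:,:7]-LO,HI-Q[:,:7]).min(0).round(2),'maxerr',Q[:,7].max().round(3),'end',q.round(2),'jump',np.abs(np.diff(Q[:,:7],axis=0)).max().round(2)); return q
for y,sg in((-63,1),(117,-1)):
    print('case',y)
    q=chain(s['position'],R.from_rotvec(s['tool_rot']),[.524,-.366,.25],down(y),q0)
    q=chain([.524,-.366,.25],down(y),[.524,-.366,.04],down(y),q,4)
    q=chain([.524,-.366,.04],down(y),[.524,-.366,.25],down(y),q,4)
    for az in(80,93,105):
        print(' az',az); k=chain([.524,-.366,.25],down(y),[.455,.15,.25],horiz(az,sg),q,16); chain([.455,.15,.25],horiz(az,sg),[.455,.22,.05],horiz(az,sg),k,5)
E
```

```text
20.375 [0.45205794 0.21574611 0.22480484] [ 0.69  0.55 -0.48  2.07 -1.16  1.55 -2.18] [ 0.71532549 -0.25118461 -0.00864486]
case -63
  ang 134.0 minmargin [1.92 0.62 0.91 0.53 0.57 0.11 0.53] maxerr 0.0 end [ 0.94  0.32 -0.47  1.42  0.15  1.43 -0.63] jump 0.19
  ang 0.0 minmargin [1.92 0.65 0.91 0.79 1.72 0.72 2.  ] maxerr 0.0 end [ 0.92  0.48 -0.44  1.66  0.23  1.05 -0.69] jump 0.09
  ang 0.0 minmargin [1.92 0.62 0.91 0.83 1.71 0.62 2.02] maxerr 0.0 end [ 0.94  0.32 -0.47  1.42  0.15  1.43 -0.63] jump 0.1
 az 80
  ang 143.0 minmargin [1.98 0.67 0.92 0.26 0.3  0.11 0.53] maxerr 0.0 end [ 0.83  0.41 -0.42  2.19 -1.26  1.58 -2.16] jump 0.13
  ang 0.0 minmargin [2.06 0.8  0.97 0.25 0.29 0.53 0.61] maxerr 0.0 end [ 0.68  0.9  -0.38  2.15 -1.27  1.32 -1.77] jump 0.1
 az 93
  ang 135.0 minmargin [1.98 0.67 0.92 0.44 0.45 0.05 0.46] maxerr 0.0 end [ 0.73  0.52 -0.4   2.01 -1.11  1.68 -2.23] jump 0.13
  ang 0.0 minmargin [2.16 0.9  0.99 0.43 0.46 0.42 0.52] maxerr 0.0 end [ 0.59  0.93 -0.37  1.98 -1.08  1.42 -1.93] jump 0.09
 az 105
  ang 127.0 minmargin [1.89 0.66 0.52 0.61 0.75 0.03 0.25] 
[... 683 characters left out ...]
 -0.55  2.42 -1.53  2.02 -2.66] jump 0.59
  ang 0.0 minmargin [0.88 0.03 0.91 0.03 0.03 0.03 0.03] maxerr 4.366 end [ 1.98  2.06 -0.36  2.42 -1.53  0.15 -2.66] jump 1.87
 az 93
  ang 135.0 minmargin [1.45 0.03 0.03 0.03 0.76 0.03 0.03] maxerr 5.091 end [-1.41  2.06  1.21  2.42  2.03  2.02 -0.5 ] jump 2.38
  ang 0.0 minmargin [1.19 0.03 0.05 0.03 2.41 0.03 2.28] maxerr 2.282 end [-1.67  2.06  0.89  2.42  2.29  2.02 -0.01] jump 0.12
 az 105
  ang 127.0 minmargin [1.41 0.03 0.03 0.03 0.8  0.03 0.03] maxerr 5.151 end [-1.45  2.06  1.21  2.42  1.96  2.02 -0.6 ] jump 2.34
  ang 0.0 minmargin [1.16 0.03 0.04 0.03 2.38 0.03 2.21] maxerr 2.734 end [-1.7   2.06  0.92  2.42  2.32  2.02 -0.02] jump 0.13
```

```bash
cat >> go.py <<'E'
def jplan(q1,n,q0=None,p0=None,r0=None):
    s=ctrl.get_state()
    if q0 is None: q0,p0,r0=s['joint_positions'],s['position'],R.from_rotvec(s['tool_rot'])
    P,C=np.array(p0),r0
    for k in range(1,n+1):
        t,o=fk(q0+(q1-q0)*k/n); dp=(C.inv().apply(t-P)*100).round(1); P=P+C.apply(dp/100)
        dw=(C.inv()*o).as_rotvec().round(2); C=C*R.from_rotvec(dw)
        print('  ',' '.join(f'{v:g}' for v in [*(dp+0.),*(dw+0.)]),'   #',P.round(2),'el',C.as_matrix()[2,2].round(2), 'y', C.as_matrix()[2,1].round(2))
    return P,C
E
python3 - <<'E'
from go import *
q,e=ik(np.array([.524,-.3657,.22]),down(-63),np.array([.94,.32,-.47,1.42,.15,1.43,-.63])); print(q.round(2),e)
jplan(q,16)
E
```

```text
[ 0.94  0.33 -0.47  1.47  0.15  1.37 -0.64] 4.198567924187871e-06
   1.3 0.1 -1.7 -0.04 0.08 -0.14    # [0.45 0.2  0.21] el -0.09 y -0.14
   1.4 0.2 -1.8 -0.04 0.07 -0.14    # [0.45 0.18 0.2 ] el -0.17 y -0.27
   1.6 0.4 -2.1 -0.05 0.08 -0.14    # [0.46 0.16 0.19] el -0.26 y -0.39
   1.8 0.7 -2.2 -0.06 0.07 -0.13    # [0.46 0.13 0.17] el -0.34 y -0.48
   1.8 1 -2.4 -0.06 0.07 -0.13    # [0.47 0.1  0.16] el -0.43 y -0.56
   1.8 1.4 -2.5 -0.07 0.07 -0.13    # [0.47 0.07 0.15] el -0.51 y -0.61
   1.8 1.7 -2.6 -0.08 0.06 -0.12    # [0.48 0.04 0.14] el -0.6 y -0.63
   1.7 2.1 -2.7 -0.08 0.05 -0.12    # [ 0.49 -0.    0.14] el -0.67 y -0.64
   1.5 2.5 -2.8 -0.09 0.05 -0.12    # [ 0.49 -0.04  0.14] el -0.74 y -0.61
   1.2 2.9 -2.9 -0.1 0.03 -0.11    # [ 0.5  -0.08  0.14] el -0.81 y -0.56
   0.9 3.3 -3 -0.1 0.03 -0.11    # [ 0.51 -0.13  0.14] el -0.86 y -0.49
   0.5 3.6 -3 -0.1 0.02 -0.1    # [ 0.51 -0.17  0.15] el -0.91 y -0.41
   0 3.8 -3 -0.11 0.01 -0.11    # [ 0.52 -0.22  0.16] el -0.95 y -0.31
   -0.5 4.1 -3 -0.1 -0.01 -0.09    # [ 0.52 -0.27  0.18] el -0.98 y -0.21
   -1.1 4.1 -3 -0.11 -0.01 -0.1    # [ 0.52 -0.32  0.2 ] el -0.99 y -0.1
   -1.7 4.2 -2.9 -0.1 -0.03 -0.09    # [ 0.52 -0.37  0.22] el -1.0 y -0.0
```

>>> jog_arm(rows="1.3 0.1 -1.7 -0.04 0.08 -0.14 -1; 1.4 0.2 -1.8 -0.04 0.07 -0.14 -1; 1.6 0.4 -2.1 -0.05 0.08 -0.14 -1; 1.8 0.7 -2.2 -0.06 0.07 -0.13 -1; 1.8 1 -2.4 -0.06 0.07 -0.13 -1")

```text
time: 21.0
position: [0.4664, 0.1008, 0.1605]
tool_rot: [-1.941, 0.746, 0.67]
ft_force: [0.4, 0.5, -0.7]
grip_width: 1.001
grip_force: 0.0
```

>>> jog_arm(rows="1.8 1.4 -2.5 -0.07 0.07 -0.13 -1; 1.8 1.7 -2.6 -0.08 0.06 -0.12 -1; 1.7 2.1 -2.7 -0.08 0.05 -0.12 -1; 1.5 2.5 -2.8 -0.09 0.05 -0.12 -1; 1.2 2.9 -2.9 -0.1 0.03 -0.11 -1")

```text
time: 21.62
position: [0.4997, -0.0849, 0.1347]
tool_rot: [-2.521, 0.157, 0.211]
ft_force: [0.3, 0.1, -1.3]
grip_width: 1.004
grip_force: 0.0
```

>>> jog_arm(rows="0.9 3.3 -3 -0.1 0.03 -0.11 -1; 0.5 3.6 -3 -0.1 0.02 -0.1 -1; 0 3.8 -3 -0.11 0.01 -0.11 -1; -0.5 4.1 -3 -0.1 -0.01 -0.09 -1; -1.1 4.1 -3 -0.11 -0.01 -0.1 -1")

```text
time: 22.25
position: [0.5233, -0.3187, 0.1946]
tool_rot: [-2.984, -0.578, -0.01]
ft_force: [-0.0, 0.3, -0.5]
grip_width: 1.0
grip_force: 0.0
```

>>> jog_arm(rows="-1.7 4.2 -2.9 -0.1 -0.03 -0.09 -1; 0 0 0 0 0 0 -1")

```text
time: 22.5
position: [0.5236, -0.368, 0.221]
tool_rot: [3.053, 0.725, 0.005]
ft_force: [-0.1, 0.9, 0.1]
grip_width: 1.002
grip_force: 0.0
```

```bash
python3 - <<'E'
from go import *
from h import imaging,proj
import cv2
s=ctrl.get_state(); print(s['time'],s['position'],s['joint_positions'].round(2),R.from_rotvec(s['tool_rot']).as_matrix().round(3).tolist())
d=imaging.get_image('wrist'); im=d['img'].copy()
c=np.array([.524,-.3657]); a=np.radians(27); u=np.array([np.cos(a),np.sin(a)]); v=np.array([-u[1],u[0]])
cv2.polylines(im,[proj(d,[[*(c+i*.043*u+j*.029*v),.061] for i,j in((1,1),(1,-1),(-1,-1),(-1,1))]).astype(int).reshape(-1,1,2)],True,(0,0,255),1)
cv2.imwrite('pics/w3.png',im)
plan([.524,-.3657,.05],down(-63),5)
E
```

```text
22.5 [ 0.5236282  -0.36796038  0.22101752] [ 0.84  0.32 -0.34  1.48  0.11  1.36 -0.61] [[0.893, 0.45, 0.004], [0.45, -0.893, -0.003], [0.002, 0.005, -1.0]]
rows:
  0 0 3.4 0 0 0
  0 0 3.4 0 0 0
  0 0 3.4 0 0 0
  0 0 3.3 0 0 0
  0 0 3.4 0 0 0
 k 4 q [0.83, 0.45, -0.33, 1.65, 0.16, 1.06, -0.65] err 0.0
```

View pics/w3.png

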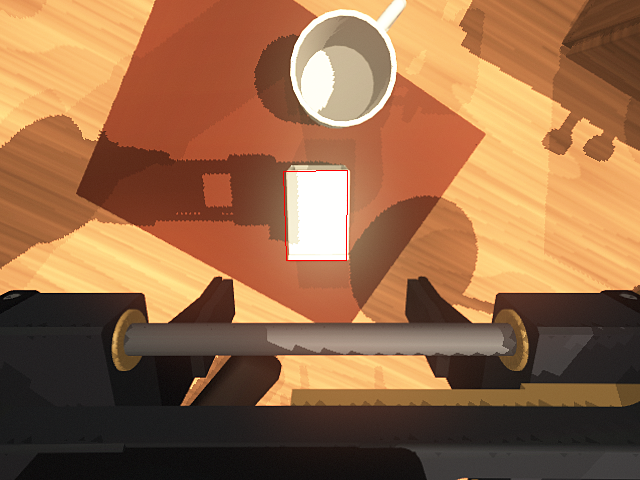

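The projected outline at (318,215) lies on the short tumbler, and the mug at (343,68) is clear. I'll descend with the grip 14 mm toward the closed end.

>>> jog_arm(rows="-0.7 -0.1 4 0 0 0 -1; -0.6 -0.1 5 0 0 0 -1; 0 0 5 0 0 0 -1; 0 0 4 0 0 0 -1; 0 0 1.7 0 0 0 -1")

```text
time: 23.18
position: [0.5103, -0.3653, 0.0175]
tool_rot: [-3.048, -0.732, 0.003]
ft_force: [-1.2, 0.2, 0.3]
grip_width: 1.0
grip_force: 0.0
```

>>> jog_arm(rows="0 0 0.8 0 0 0 -1; 0 0 0 0 0 0 -1")

```text
time: 23.42
position: [0.5136, -0.3677, 0.014]
tool_rot: [-3.054, -0.734, -0.005]
ft_force: [0.5, -0.7, -0.3]
grip_width: 0.998
grip_force: 0.0
```

>>> jog_arm(rows="-0.3 0.3 0 0 0 0 -1; 0 0 0 0 0 0 0.5; 0 0 0 0 0 0 0.5; 0 0 0 0 0 0 0.5; 0 0 0 0 0 0 0.5", force=30)

```text
time: 24.05
position: [0.512, -0.3717, 0.0135]
tool_rot: [-3.054, -0.735, -0.005]
ft_force: [-0.2, -0.1, 0.7]
grip_width: 0.666
grip_force: 30.0
```

>>> jog_arm(rows="0 0 0 0 0 0 0.5; 0 0 0 0 0 0 0.5; 0 0 0 0 0 0 0.5")

```text
time: 24.42
position: [0.512, -0.3717, 0.0134]
tool_rot: [-3.054, -0.735, -0.005]
ft_force: [-0.2, -0.5, 0.7]
grip_width: 0.66
grip_force: 30.0
```

```bash
python3 - <<'E'
from go import *
s=ctrl.get_state(); print(s['time'],s['position'],s['joint_positions'].round(2),R.from_rotvec(s['tool_rot']).as_matrix().round(3).tolist(),s['grip_force'],s['grip_width'])
q0,e=ik(s['position']+[0,0,.16],R.from_rotvec(s['tool_rot']),s['joint_positions'])
q1,e1=ik(np.array([.455,.12,.20]),horiz(93,1),np.array([.7,.5,-.4,2.01,-1.11,1.68,-2.2])); print(q0.round(2),q1.round(2),e,e1)
p,r=fk(q0); jplan(q1,18,q0,p,r)
E
```

```text
24.425 [ 0.51196368 -0.37167814  0.01344287] [ 0.84  0.48 -0.32  1.7   0.17  0.99 -0.63] [[0.891, 0.455, 0.003], [0.455, -0.891, 0.002], [0.003, -0.0, -1.0]] 29.9903441243805 0.6602442089238519
[ 0.86  0.33 -0.34  1.55  0.11  1.28 -0.59] [ 0.73  0.63 -0.34  1.97 -1.04  1.68 -2.16] 1.5136947734172462e-05 6.828348943412518e-06
   1.2 -3.4 2 0.09 0.02 0.1    # [ 0.51 -0.34  0.15] el -1.0 y -0.09
   0.8 -3.4 2 0.09 0.01 0.09    # [ 0.5  -0.3   0.14] el -0.98 y -0.18
   0.5 -3.3 2 0.09 0 0.1    # [ 0.5  -0.26  0.12] el -0.96 y -0.27
   0.1 -3.2 2 0.09 -0.01 0.1    # [ 0.49 -0.23  0.11] el -0.93 y -0.35
   -0.2 -3.1 2 0.09 -0.02 0.1    # [ 0.49 -0.19  0.1 ] el -0.9 y -0.43
   -0.5 -2.9 1.9 0.09 -0.02 0.1    # [ 0.48 -0.16  0.1 ] el -0.85 y -0.49
   -0.8 -2.7 1.9 0.08 -0.04 0.1    # [ 0.47 -0.12  0.1 ] el -0.8 y -0.54
   -1 -2.4 1.9 0.08 -0.03 0.11    # [ 0.47 -0.09  0.1 ] el -0.75 y -0.57
   -1.1 -2.3 1.8 0.08 -0.05 0.1    # [ 0.46 -0.06  0.1 ] el -0.69 y -0.59
   -1.3 -2 1.7 0.07 -0.05 0.11    # [ 0.46 -0.03  0.11] el -0.62 y -0.58
   -1.4 -1.8 1.6 0.07 -0.06 0.1    # [ 0.46 -0.01  0.12] el -0.55 y -0.56
   -1.5 -1.5 1.6 0.06 -0.06 0.11    # [0.45 0.02 0.13] el -0.47 y -0.52
   -1.5 -1.4 1.5 0.06 -0.06 0.11    # [0.45 0.04 0.14] el -0.4 y -0.46
   -1.5 -1.1 1.4 0.05 -0.07 0.11    # [0.45 0.06 0.15] el -0.32 y -0.39
   -1.5 -1 1.3 0.05 -0.07 0.11    # [0.45 0.08 0.16] el -0.24 y -0.31
   -1.4 -0.8 1.2 0.04 -0.08 0.11    # [0.45 0.09 0.17] el -0.15 y -0.21
   -1.5 -0.6 1.2 0.04 -0.07 0.11    # [0.45 0.11 0.19] el -0.08 y -0.11
   -1.4 -0.5 0.9 0.03 -0.08 0.11    # [0.45 0.12 0.2 ] el 0.0 y 0.0
```

>>> jog_arm(rows="0 0 -4 0 0 0 0.5; 0 0 -5 0 0 0 0.5; 0 0 -5 0 0 0 0.5; 0 0 -5 0 0 0 0.5; 0 0 -5 0 0 0 0.5")

```text
time: 25.05
position: [0.5105, -0.3715, 0.2539]
tool_rot: [-3.052, -0.734, -0.002]
ft_force: [0.5, -0.4, -3.1]
grip_width: 0.669
grip_force: 30.0
```

>>> jog_arm(rows="1.2 -3.4 2 0.09 0.02 0.1 0.5; 0.8 -3.4 2 0.09 0.01 0.09 0.5; 0.5 -3.3 2 0.09 0 0.1 0.5; 0.1 -3.2 2 0.09 -0.01 0.1 0.5; -0.2 -3.1 2 0.09 -0.02 0.1 0.5")

```text
time: 25.68
position: [0.4842, -0.1912, 0.1837]
tool_rot: [-2.691, 0.027, 0.148]
ft_force: [-0.2, -0.1, -2.8]
grip_width: 0.665
grip_force: 30.0
```

>>> jog_arm(rows="-0.5 -2.9 1.9 0.09 -0.02 0.1 0.5; -0.8 -2.7 1.9 0.08 -0.04 0.1 0.5; -1 -2.4 1.9 0.08 -0.03 0.11 0.5; -1.1 -2.3 1.8 0.08 -0.05 0.1 0.5; -1.3 -2 1.7 0.07 -0.05 0.11 0.5")

```text
time: 26.3
position: [0.4582, -0.0331, 0.1876]
tool_rot: [-2.201, 0.619, 0.503]
ft_force: [0.6, 0.6, -2.1]
grip_width: 0.662
grip_force: 30.0
```

>>> jog_arm(rows="-1.4 -1.8 1.6 0.07 -0.06 0.1 0.5; -1.5 -1.5 1.6 0.06 -0.06 0.11 0.5; -1.5 -1.4 1.5 0.06 -0.06 0.11 0.5; -1.5 -1.1 1.4 0.05 -0.07 0.11 0.5; -1.5 -1 1.3 0.05 -0.07 0.11 0.5")

```text
time: 26.92
position: [0.449, 0.0792, 0.2397]
tool_rot: [-1.621, 1.031, 0.958]
ft_force: [-0.5, 0.1, -3.4]
grip_width: 0.661
grip_force: 30.0
```

>>> jog_arm(rows="-1.4 -0.8 1.2 0.04 -0.08 0.11 0.5; -1.5 -0.6 1.2 0.04 -0.07 0.11 0.5; -1.4 -0.5 0.9 0.03 -0.08 0.11 0.5; 0 0 0 0 0 0 0.5")

```text
time: 27.42
position: [0.4535, 0.1197, 0.2792]
tool_rot: [-1.243, 1.185, 1.251]
ft_force: [0.3, 0.1, -2.9]
grip_width: 0.662
grip_force: 30.0
```

```bash
python3 - <<'E'
from go import *
from h import imaging,plane
import cv2
s=ctrl.get_state(); print(s['time'],s['position'],s['joint_positions'].round(2),R.from_rotvec(s['tool_rot']).as_matrix().round(3).tolist(),s['grip_force'],s['grip_width'])
c=plan([.455,.205,.08],horiz(93,1),6)
print([x.round(2).tolist() for x in fk(c[2],True)])
t=imaging.get_image('top')['img'][130:290,110:280]; a=imaging.get_image('side')['img'][170:420,120:400]
cv2.imwrite('pics/p1.png',np.hstack([cv2.resize(t,(400,376)),cv2.resize(a,(400,376))]))
E
```

```text
27.425 [0.45349898 0.11973579 0.27918844] [ 0.76  0.48 -0.38  1.98 -1.1   1.76 -2.28] [[-0.003, -0.999, -0.051], [0.003, -0.051, 0.999], [-1.0, 0.003, 0.003]] 29.992100552190095 0.6617808053710614
rows:
  3.3 -0.1 1.4 0 0 0
  3.3 -0.1 1.4 0 0 0
  3.4 -0.1 1.4 0 0 0
  3.3 -0.1 1.4 0 0 0
  3.3 -0.1 1.4 0 0 0
  3.3 -0.1 1.4 0 0 0
 k 4 q [0.62, 0.87, -0.36, 1.99, -1.08, 1.46, -1.97] err 0.0
[[-0.01, -0.01, 0.25], [0.28, -0.23, 0.55], [0.47, -0.16, 0.08], [0.45, 0.2, 0.08]]
```

View pics/p1.png

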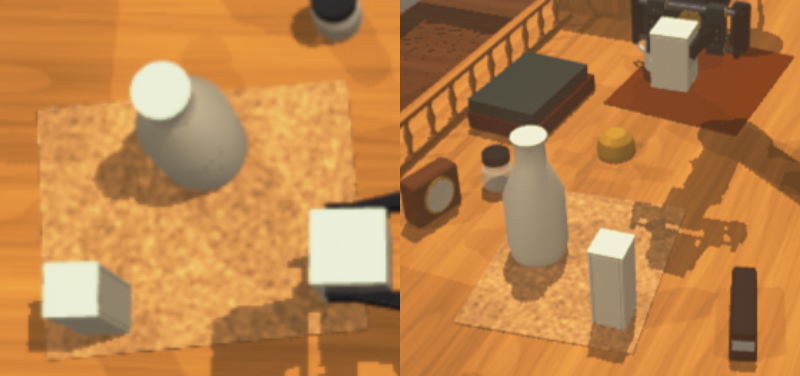

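The pictures show the tall tumbler inverted and flat on the mat, at (85,300) in the top crop. The short one is held with its closed end up. I'll lower the short one.

>>> jog_arm(rows="4 -0.1 2 0 0 0 0.5; 4 -0.1 2 0 0 0 0.5; 4 -0.1 2 0 0 0 0.5; 4 -0.1 2 0 0 0 0.5; 3.5 -0.1 1.5 0 0 0 0.5")

```text
time: 28.15
position: [0.4549, 0.215, 0.0838]
tool_rot: [-1.246, 1.184, 1.245]
ft_force: [0.4, -0.3, -2.1]
grip_width: 0.664
grip_force: 30.0
```

>>> jog_arm(rows="0.7 0 0 0 0 0 0.5; 0 0 0 0 0 0 0.5")

```text
time: 28.4
position: [0.455, 0.2141, 0.079]
tool_rot: [-1.243, 1.184, 1.247]
ft_force: [0.1, -1.2, -2.2]
grip_width: 0.668
grip_force: 30.0
```

```bash
python3 - <<'E'
from go import *
s=ctrl.get_state(); print(s['time'],s['position'],s['joint_positions'].round(2),R.from_rotvec(s['tool_rot']).as_matrix().round(3).tolist(),s['ft_force'])
E
```

```text
28.4 [0.45504941 0.21408579 0.07899555] [ 0.61  0.87 -0.37  2.   -1.09  1.45 -1.97] [[-0.001, -0.999, -0.049], [0.003, -0.049, 0.999], [-1.0, 0.0, 0.003]] [ 0.09068614 -1.1780555  -2.21710974]
```

>>> jog_arm(rows="0.8 0 0 0 0 0 0.5; 0.6 0 0 0 0 0 0.5; 0 0 0 0 0 0 0.5; 0 0 0 0 0 0 0.5")

```text
time: 28.9
position: [0.4541, 0.2151, 0.065]
tool_rot: [-1.243, 1.183, 1.249]
ft_force: [-0.0, 0.3, -2.3]
grip_width: 0.666
grip_force: 30.0
```

>>> jog_arm(rows="0.2 0 0 0 0 0 0.5; 0 0 0 0 0 0 0.5; 0.1 0 0 0 0 0 0.5; 0 0 0 0 0 0 0.5")

```text
time: 29.4
position: [0.4541, 0.2151, 0.0637]
tool_rot: [-1.241, 1.18, 1.251]
ft_force: [-1.0, -3.2, 6.2]
grip_width: 0.664
grip_force: 30.0
```

>>> jog_arm(rows="0 0 0 0 0 0 -1; 0 0 0 0 0 0 -1; 0 0 0 0 0 0 -1; 0 0 0 0 0 0 -1; 0 0 -2 0 0 0 -1")

```text
time: 30.02
position: [0.4541, 0.1959, 0.0623]
tool_rot: [-1.243, 1.181, 1.252]
ft_force: [0.5, -0.4, 0.4]
grip_width: 0.989
grip_force: 0.0
```

>>> jog_arm(rows="0 0 -4 0 0 0 -1; 0 0 -5 0 0 0 -1; -1 0 -5 0 0 0 -1; -4 0 -3 0 0 0 -1; -5 0 0 0 0 0 -1")

```text
time: 30.65
position: [0.4645, 0.0205, 0.1609]
tool_rot: [-1.239, 1.19, 1.245]
ft_force: [0.4, -0.4, 0.3]
grip_width: 1.002
grip_force: 0.0
```

>>> jog_arm(rows="-5 0 0 0 0 0 -1; 0 0 0 0 0 0 -1; 0 0 0 0 0 0 -1")

```text
time: 31.02
position: [0.4636, 0.024, 0.2105]
tool_rot: [-1.243, 1.185, 1.248]
ft_force: [-0.8, 0.1, -0.1]
grip_width: 1.002
grip_force: 0.0
```

```bash
python3 - <<'E'
from h import *
s=ctrl.get_state(); print(s['time'],s['position'],s['ft_force'])
t=imaging.get_image('top')['img'][120:300,110:345]; a=imaging.get_image('side')['img'][190:440,120:400]
cv2.imwrite('pics/p2.png',np.hstack([cv2.resize(t,(400,376)),cv2.resize(a,(400,376))]))
E
```

```text
31.025 [0.46364758 0.02395287 0.21046581] [-0.79713529  0.08258115 -0.1448892 ]
```

View pics/p2.png

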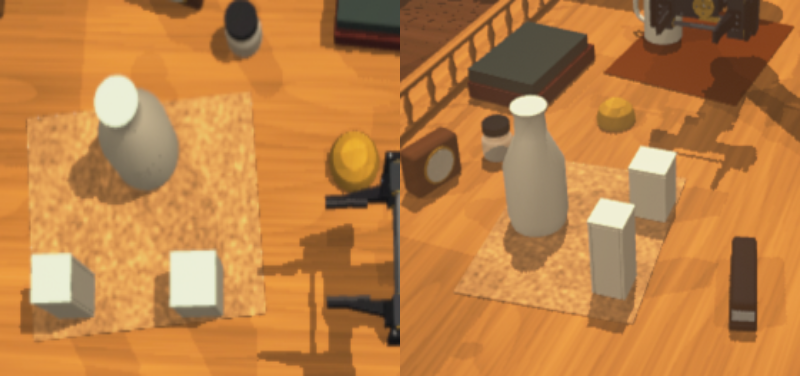

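Both tumblers stand flat with their closed ends up: the tall one at (62,285) and the short one at (197,283) in the top crop. They are apart from each other and clear of the carafe, and the gripper touches nothing.

```bash
python3 -c "from bench import ticket; print(ticket.close_job())"
```

```text
the job is handed in; nothing more can be done
None
```

Both tumblers now stand mouth down and flat on the cork mat, clear of each other and of the carafe, and I handed the job in at about 31 s of robot time.

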